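Load a bar in the cutting jig, home against the length stop

TASK

Take the longer of the two aluminium bars from the rack, lay it in the V-groove of the cutting jig in front of the spring clip, and push it along the groove, under the clip, until its end has pushed the length stop's sprung tip fully in and sits firmly home, and leave it there. The stop block is only finger-tight: feel for the contact and do not shove it out of its setting. Leave the other bar and the things lying about where they are.

Things in the scene. Friction and masses are not known exactly. Their poses are not given: they have to be found in the camera images.
- long_bar: the bar to load: plain aluminium round bar, 28 mm in diameter, 160 mm long (the longer of the two in the rack), about 0.27 kg. Origin at its middle, on its axis; x runs along the bar (either way round is fine). It lies in one of the rack's two places.
- rack: plywood saddle rack, 110 x 120 mm, fixed; origin at the centre of its underside. Two bars lie along its x at y = +33 and -33 mm, axes 42 mm above the bench; either bar may be in either place. They rest on saddles at x = -34 and +34 mm (14 mm thick, up to 34 mm high); between these nothing is higher than 10 mm, so fingers can go down beside a bar's middle.
- jig: bar-cutting jig, fixed: wooden base 375 x 100 x 14 mm with a shallow 90-degree steel V rail (36 mm wide) along its x, from x = -200 (open end) to +165 mm. Origin on the bench below the rail. The V's bottom line is 22 mm above the bench, its edges 34 mm; a bar in it has its axis at y = 0, 41.8 mm above the bench. The bar is laid in at the -x end and pushed to +x.
- groove (a point): point of the jig at x = -100 mm, y = 0, 41.8 mm above the bench: the place for the bar's middle when laid in the open part of the groove, clear of the clip (bar ends then at jig x = -180 and -20 mm). Axes as the jig's.
- clip_tip (a point): turned-up free end of the clip, about jig x = -16 mm, 65 mm above the bench: a springy steel tongue 18 mm wide, held by a bridge over the groove (jig x = 35 to 57 mm, 66 mm wide, 80 mm high). Its lowest point, near x = 0, is about 2 mm below a bar's top; a bar's end pushed along the groove lifts it by itself. Drag on the bar then rises, to 4 to 9 N in all, but it goes on sliding.
- stop: length stop: aluminium block 34 mm wide, 30 mm long on the V rail beyond the bridge, origin in the middle of its -x face, at the bar's axis height; axes as the jig's. Face at jig x = 85 to 120 mm. A set screw through it carries a sprung tip (disc, 16 mm wide) reaching 10 to 25 mm out of the face to -x: how far is not measured. Block is finger-tight: it slips above about 22 N.
- tip (a joint): how far the stop's sprung tip is pushed in towards +x, in m: 0 = untouched, 0.005 = fully in (against its shoulder, solid from there). Its spring is soft, 0.2 to 1.1 N, so that the bar's drag in the groove keeps it pushed in when the robot lets go.
- short_bar: the second bar: plain aluminium, 28 mm in diameter but only 100 mm long; origin at its middle on its axis, x along it. Leave it in the rack.
- wrench: steel spanner, 170 mm, lying flat: bystander
- screwdriver: screwdriver with wooden handle, 200 mm, lying: bystander
- screw_jar: glass jar, 60 mm wide, 80 mm high, upright: bystander
- offcut: wooden offcut 110 x 60 x 30 mm: bystander
- paint_tin: tin, 84 mm wide, 110 mm high, upright: bystander
- hammer: hammer lying flat: bystander
- sanding_block: cork sanding block 100 x 62 x 26 mm: bystander
Things that resemble listed ones, but are neither listed nor needed, are in the scene too. What is shaped like the long_bar but blue or turquoise is not meant.

How it is judged:
By the outcome, as a careful person would: the job done as asked, in the order asked, and still so for the second after the job is handed in, with the robot touching nothing.
It also fails if it takes over 58 s, if anything falls off the work surface, if the arm or the gripper's body presses on something with over 40 N, if the wrist force passes 120 N, or if a joint passes its speed limit or range.

ROBOT

A 7-joint arm with a two-finger parallel gripper is mounted at the origin on the work surface. World frame = base frame: x ahead of the robot, y to its left, z up, the work surface at z = 0. Lengths are in mm, angles in rad, forces in N, time in s.
With the tool pointing down it reaches from about 425 to 875 mm from the base axis. Payload 9.9 kg.
Tool frame: the origin (TCP) lies midway between the tips of the shut fingers; the grasp point (between the pads) lies 19 mm behind it; z points along the fingers, x is the direction in which the jaws open and shut, and the axes are right-handed (so a half turn about z gives the same grasp; the last joint's range is limited). The gripper opens to 85 mm and grips with 20 to 120 N. Pads are 22 mm wide; open, the fingers measure 114 mm over their backs; the gripper's body (76 mm by 85 mm) begins 54 mm behind the grasp point. The pads swing forward as they close: fully open they stand 13 mm farther back than shut.
Start: joints at [1.049, 0.576, 0.025, 1.437, -0.015, 1.129, -0.057], TCP at [286.169, -611.339, 207.089] pointing down, gripper open.
Joint ranges: [-2.76, 2.76], [-0.34, 2.15], [-1.52, 1.57], [0.19, 2.46], [-1.09, 4.23], [0.17, 1.99], [-2.82, 2.82]. Speed limits (rad/s): [2.22, 2.22, 3.01, 3.01, 3.14, 3.14, 3.14].

INTERFACE

Orientations are given as a unit quaternion [w, x, y, z].
In Python, from workcell import manip, eyes gives the robot as it stands.
- The arm moves only by the tool send_rows, never from a script. Its argument "moves" is a list of rows, each a list of 6 numbers: the shift along the tool's x, y, z in m, then the turn, a rotation vector about the tool's x, y, z in degrees. In form: [[dx, dy, dz, rx, ry, rz], ...]. A call has 1 to 20 rows; each row shifts and turns the pose as measured when the row begins, along the tool's axes as they then stand; what a row does not reach is not made up. A row lasts 1/12 s, in which the tool goes at most 41.7 mm and 7.16 degrees, less where a joint would pass 70% of its speed; a pose out of reach is approached as far as the arm can. A call is refused whole if a number of a shift passes 0.0417 or a number of a turn 7.16, either way. A call with a gripper value outside its range is refused whole. "gripper" is the opening, from -1 (shut) to 1 (fully open), set as the call begins (left out, the last holds). The fingers move at their own pace and stop on an object; "newtons" is the grip in N (left out, the last holds). Time passes only in rows, so rows that do not move let the fingers close. It gives the time, the measured TCP pose, the force and the opening at its end, in the units of the state.
- manip.state(): the state, without advancing time (a new reading comes with each control period).
- eyes.camera(name): name is "side" or "top" or "wrist"; returns the picture (420x560x3 uint8, red, green, blue); there is no depth.
- eyes.camera_info(name): a dict with "intrinsics" (3x3 intrinsics, pixels), "k1" (the pictures are not rectified: a ray, as slopes to the right and down, at radius r is drawn at 1 + k1 r^2 times it, then the intrinsics apply), "extrinsics" (4x4, takes a point from camera to world coordinates). Camera axes: x right, y up, looking along -z (the intrinsics and any distortion apply to the point x, -y, -z); pixel columns grow to the right and rows downward; lengths in mm; the calibration is good to about 2 mm. A picture is of the moment at which its call begins: read the wrist's pose just before it. camera_info takes no time and is no camera call; for the wrist camera it gives the pose at the moment of the call.
- manip.hand_in(): hands the job in, once; it reports no verdict.
The state is a dict: "time": time; "qpos": joint angles; "joint_vel": joint speeds; "joint_efforts": joint torques, N m; "ee_pos": TCP position; "ee_rot": TCP orientation; "force": force on the tool from outside, world axes, zero at the start; "moment": the same for the moment, N m; "opening": finger opening in mm.
Only numpy, scipy, OpenCV 4.12 (cv2) and the standard library are available. Lean on these libraries where they do the work, as an engineer would, in place of code of your own. Each camera call takes 0.05 s, during which the arm holds its last target.

## Working session

There is one attempt and no reset: what is moved stays moved. The work goes in short steps, Python scripts to look and compute and a tool call to move; the robot and the scene stay as the last step left them, time stands still between calls to the robot, and variables do not carry over. Pictures are saved under pics/ and viewed, and the job is handed in when it is done.

Besides the shell and the picture viewer there is one more tool, called after "Emit:" by a JSON object that holds its "fn" and its "kwargs", one argument or row to a line. send_rows: Moves the arm, as the interface text tells. Its arguments: {"type":"object","properties":{"moves":{"type":"array"},"gripper":{"type":"number"},"newtons":{"type":"number"}},"required":["moves"]}

```bash
ls; mkdir -p pics
python3 - <<'E'
from workcell import manip, eyes
import cv2, numpy as np
print(manip.state())
for n in ["top","side","wrist"]:
    print(n, {k:np.round(v,4).tolist() for k,v in eyes.camera_info(n).items()})
    im=eyes.camera(n); cv2.imwrite(f"pics/{n}0.png",im[:,:,::-1])
E
```

```text
pics
{'time': 0.0, 'qpos': array([ 1.04917928,  0.5765386 ,  0.02486319,  1.43793501, -0.01499223,
        1.12901287, -0.05653397]), 'joint_vel': array([ 1.55236084e-03, -6.28725565e-04, -4.43760190e-04,  4.32632057e-04,
        3.00021076e-05,  2.36623825e-03, -1.18714857e-03]), 'joint_efforts': array([ 5.62332607e-04, -7.65760517e+01,  2.25035280e+00, -2.85967916e+01,
        1.51177560e-02,  1.27298312e-02,  6.99416034e-06]), 'ee_pos': array([ 285.94668176, -610.87337929,  206.22925138]), 'ee_rot': array([-4.12387944e-04,  8.43786308e-01, -5.36678616e-01, -7.48385141e-04]), 'force': array([ 0.701676  ,  0.00160072, -0.58317238]), 'moment': array([-0.05028374, -0.01171306,  0.05011929]), 'opening': 85.45736709028886}
top {'intrinsics': [[450.5712, 0.0, 282.5737], [0.0, 450.5712, 215.3525], [0.0, 0.0, 1.0]], 'k1': -0.0618, 'extrinsics': [[0.0053, 0.9983, -0.0573, 463.1692], [-0.9998, 0.0065, 0.0208, -18.4006], [0.0211, 0.0572, 0.9981, 1130.0048], [0.0, 0.0, 0.0, 1.0]]}
side {'intrinsics': [[402.7894, 0.0, 286.3649], [0.0, 402.7894, 212.1887], [0.0, 0.0, 1.0]], 'k1': -0.0045, 'extrinsics': [[-0.6993, 0.3627, -0.616, -67.9323], [-0.7147, -0.3717, 0.5925, 550.0868], [-0.0141, 0.8546, 0.5191, 565.2969], [0.0, 0.0, 0.0, 1.0]]}
wrist {'intrinsics': [[356.9106, 0.0, 280.1853], [0.0, 356.9106, 204.6079], [0.0, 0.0, 1.0]], 'k1': -0.0604, 'extrinsics': [[0.4232, 0.8639, 0.2732, 355.2258], [-0.906, 0.4046, 0.124, -579.5906], [-0.0034, -0.3, 0.9539, 373.0149], [0.0, 0.0, 0.0, 1.0]]}
```

View pics/top0.png

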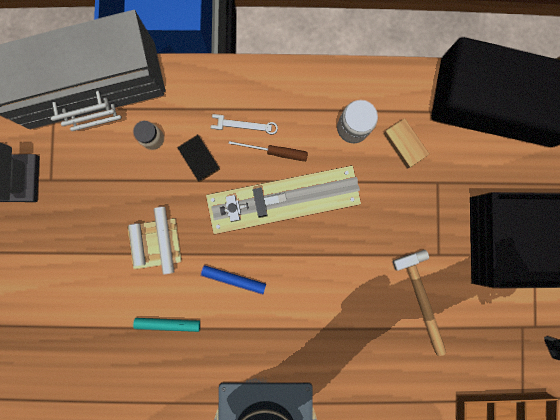

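View pics/side0.png

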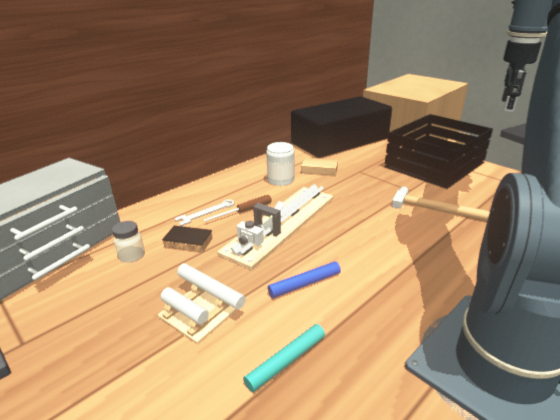

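View pics/wrist0.png

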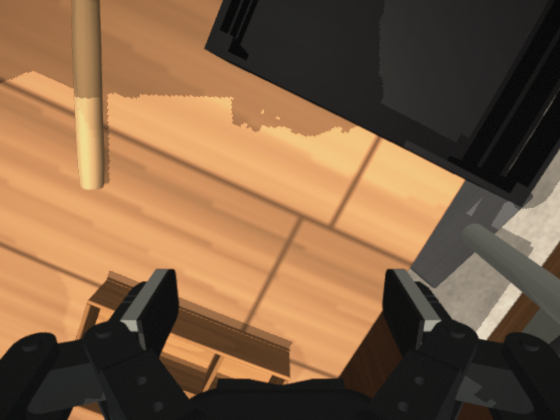

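```bash
cat > h.py <<'E'
import numpy as np, cv2
from workcell import manip, eyes
def ray(name,u,v,info=None):
    i=info or eyes.camera_info(name); K=np.array(i["intrinsics"]);k1=i["k1"];T=np.array(i["extrinsics"])
    d=np.array([(u-K[0,2])/K[0,0],(v-K[1,2])/K[1,1]]); s=d.copy()
    for _ in range(20): s=d/(1+k1*(s@s))
    return T[:3,3], T[:3,:3]@np.array([s[0],-s[1],-1])
def at(name,u,v,z,info=None):
    o,d=ray(name,u,v,info); return o+d*(z-o[2])/d[2]
def proj(name,p,info=None):
    i=info or eyes.camera_info(name); K=np.array(i["intrinsics"]);k1=i["k1"];T=np.array(i["extrinsics"])
    c=T[:3,:3].T@(np.asarray(p,float)-T[:3,3]); s=np.array([c[0],-c[1]])/-c[2]; s=s*(1+k1*(s@s))
    return K[:2,:2]@s+K[:2,2]
def crop(src,x0,y0,x1,y1,f,out):
    im=cv2.imread(src)[y0:y1,x0:x1]; cv2.imwrite(out,cv2.resize(im,None,fx=f,fy=f,interpolation=cv2.INTER_CUBIC))
E
python3 - <<'E'
from h import *
crop("pics/top0.png",120,195,190,285,6,"pics/c1.png")
crop("pics/top0.png",200,160,370,240,4.7,"pics/c2.png")
crop("pics/side0.png",150,170,345,345,4,"pics/c3.png")
E
```

```text
(no output)
```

View pics/c1.png

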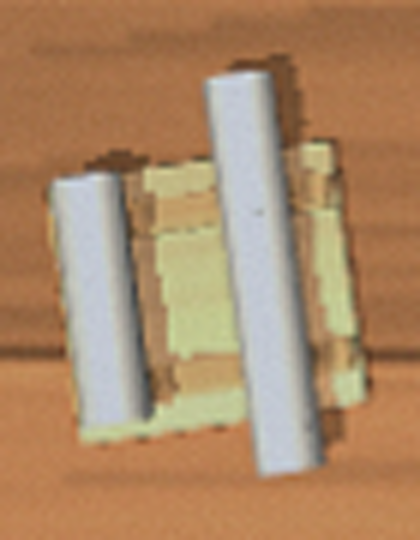

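View pics/c2.png

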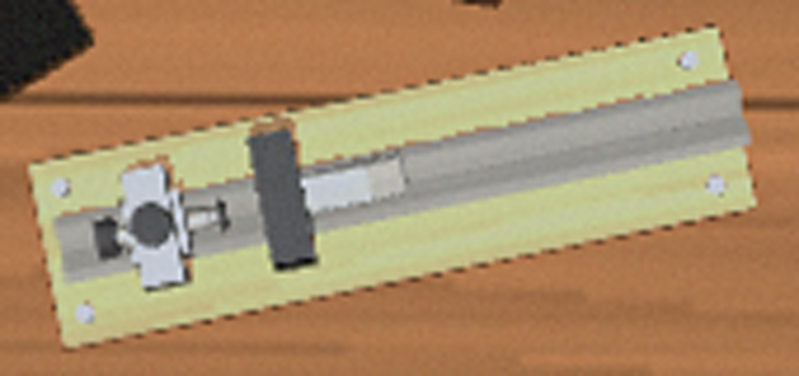

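View pics/c3.png

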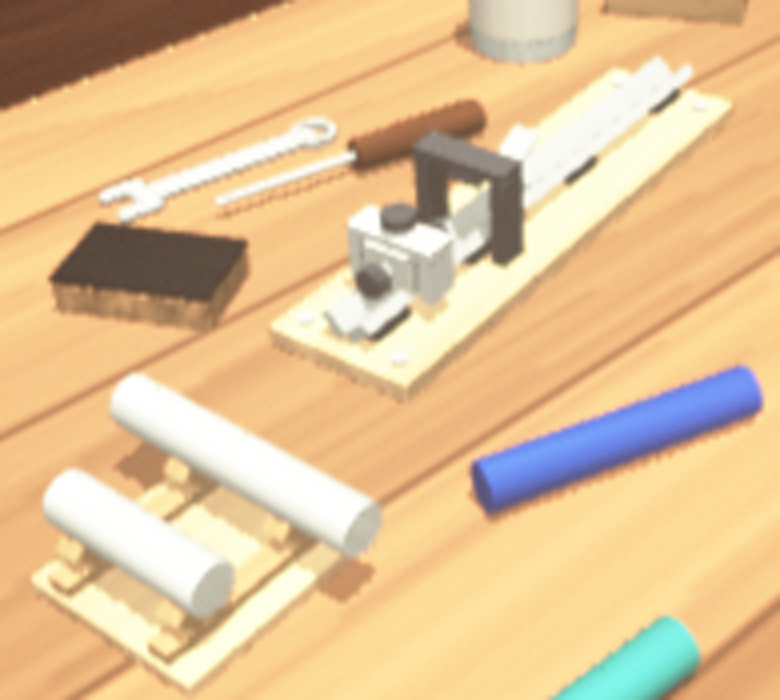

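Run:
```python
from h import *
i=eyes.camera_info("top")
def c2(x,y,z): return at("top",(x+.5)/4.7-.5+200,(y+.5)/4.7-.5+160,z,i)
def c1(x,y,z): return at("top",(x+.5)/6-.5+120,(y+.5)/6-.5+195,z,i)
r=np.round
R=[c2(740,82,34),c2(750,145,34)];L=[c2(57,215,34),c2(66,282,34)]
print("rail",[r(p,1) for p in R+L])
m=np.mean(R,0);l=np.mean(L,0);print("open",m,"far",l,np.linalg.norm(l-m),np.degrees(np.arctan2(*(l-m)[[1,0]])))
B=[c2(30,165,14),c2(718,27,14),c2(757,207,14),c2(66,348,14)];print("base",[r(p,1) for p in B])
a=(B[0]+B[3])/2;b=(B[1]+B[2])/2;print(a,b,np.linalg.norm(a-b),np.degrees(np.arctan2(*(a-b)[[1,0]])),np.mean(B,0))
A=[c1(240,76,42),c1(290,470,42)];print("bar",A,np.linalg.norm(A[0]-A[1]),(A[0]+A[1])/2,np.degrees(np.arctan2(*(A[0]-A[1])[[1,0]])))
A=[c1(265,273,42)];print(A)
print("bridge",[r(c2(*p,80),1) for p in [(250,130),(293,125),(314,262),(274,268)]])
print("clip tip",[r(c2(*p,65),1) for p in [(401,155),(405,190)]])
print("tip",r(c2(226,213,42),1),"stopface",r(c2(186,230,42),1))
# side check bar ends
```

```text
rail [array([ 621.7, -224.2,   34. ]), array([ 588.6, -229.3,   34. ]), array([549.3, 131.5,  34. ]), array([514.6, 126.3,  34. ])]
open [ 605.16877623 -226.72025935   34.        ] far [531.9754338  128.92816141  34.        ] 363.1020029792616 101.62924602484046
base [array([577.3, 148.9,  14. ]), array([ 654.1, -216.3,   14. ]), array([ 557.8, -236.7,   14. ]), array([480.8, 128.5,  14. ])]
[529.06296395 138.71394864  14.        ] [ 605.95516857 -226.48136907   14.        ] 373.2023997915093 101.8900070949642 [567.50906626 -43.88371021  14.        ]
bar [array([543.29607798, 256.63844423,  42.        ]), array([385.38007375, 233.55428658,  42.        ])] 159.59430668802133 [464.33807586 245.0963654   42.        ] 8.316591548689585
[array([464.06155783, 244.95610781,  42.        ])]
bridge [array([588.8,  29.8,  80. ]), array([591.5,   8.4,  80. ]), array([523.2,  -2.5,  80. ]), array([520.1,  17.3,  80. ])]
clip tip [array([578.5, -45.9,  65. ]), array([560.8, -48. ,  65. ])]
tip [550.3  43.5  42. ] stopface [541.4  64.   42. ]
```

```bash
cat >> h.py <<'E'
from scipy.spatial.transform import Rotation as Rn
def plan(target,yaw,n,s=None):
    s=s or manip.state(); q=s["ee_rot"]; R=Rn.from_quat([q[1],q[2],q[3],q[0]]).as_matrix(); p=np.array(s["ee_pos"])
    y0=np.degrees(np.arctan2(R[1,0],R[0,0])); dy=(yaw-y0+180)%360-180
    G=lambda y:np.array([[np.cos(y),np.sin(y),0],[np.sin(y),-np.cos(y),0],[0,0,-1]])
    tilt=np.degrees(Rn.from_matrix(R.T@G(np.radians(y0))).as_rotvec())
    d=(np.array(target)-p)
    print("pos",np.round(p,1),"yaw",round(y0,2),"d",np.round(d,1),"dyaw",round(dy,2),"tilt fix",np.round(tilt,2))
    print("tool disp",np.round(R.T@d,2))
    for k in range(n):
        yy=np.radians(y0+dy*k/n); t=G(yy).T@d/n/1000
        print([*np.round(t,4).tolist(),0,0,round(-dy/n,2)])
E
python3 -c "
from h import *
plan([600,-130,206],11.75,16)"
```

```text
pos [ 286.  -611.   206.4] yaw -64.91 d [ 3.14e+02  4.81e+02 -4.00e-01] dyaw 76.66 tilt fix [0.01 0.07 0.  ]
tool disp [-302.49 -488.3     0.76]
[-0.0189, -0.0305, 0.0, 0, 0, np.float64(-4.79)]
[-0.0163, -0.032, 0.0, 0, 0, np.float64(-4.79)]
[-0.0136, -0.0332, 0.0, 0, 0, np.float64(-4.79)]
[-0.0107, -0.0343, 0.0, 0, 0, np.float64(-4.79)]
[-0.0078, -0.035, 0.0, 0, 0, np.float64(-4.79)]
[-0.0049, -0.0356, 0.0, 0, 0, np.float64(-4.79)]
[-0.0019, -0.0359, 0.0, 0, 0, np.float64(-4.79)]
[0.0011, -0.0359, 0.0, 0, 0, np.float64(-4.79)]
[0.0041, -0.0357, 0.0, 0, 0, np.float64(-4.79)]
[0.0071, -0.0352, 0.0, 0, 0, np.float64(-4.79)]
[0.01, -0.0345, 0.0, 0, 0, np.float64(-4.79)]
[0.0128, -0.0335, 0.0, 0, 0, np.float64(-4.79)]
[0.0156, -0.0323, 0.0, 0, 0, np.float64(-4.79)]
[0.0182, -0.0309, 0.0, 0, 0, np.float64(-4.79)]
[0.0207, -0.0293, 0.0, 0, 0, np.float64(-4.79)]
[0.0231, -0.0275, 0.0, 0, 0, np.float64(-4.79)]
```

Emit:
{"fn": "send_rows", "kwargs": {
  "moves": [
    [-0.019,-0.031,0,0,0,-4.8],
    [-0.016,-0.032,0,0,0,-4.8],
    [-0.014,-0.033,0,0,0,-4.8],
    [-0.011,-0.034,0,0,0,-4.8],
    [-0.008,-0.035,0,0,0,-4.8],
    [-0.005,-0.036,0,0,0,-4.8],
    [-0.002,-0.036,0,0,0,-4.8],
    [0.001,-0.036,0,0,0,-4.8],
    [0.004,-0.036,0,0,0,-4.8],
    [0.007,-0.035,0,0,0,-4.8],
    [0.01,-0.035,0,0,0,-4.8],
    [0.013,-0.034,0,0,0,-4.8],
    [0.016,-0.032,0,0,0,-4.8],
    [0.018,-0.031,0,0,0,-4.8],
    [0.021,-0.029,0,0,0,-4.8],
    [0.023,-0.028,0,0,0,-4.8]
  ],
  "gripper": 1
}}

```text
time: 1.48
ee_pos: [593.2, -108.0, 200.1]
ee_rot: [0.0, 0.992, 0.126, -0.005]
force: [1.8, 0.0, 1.2]
opening: 85.5
```

```bash
python3 -c "
from h import *
plan([600,-130,206],11.75,5)"
```

```text
pos [ 593.2 -108.   200.1] yaw 14.44 d [  6.8 -22.    5.9] dyaw -2.69 tilt fix [-0.03  0.55 -0.  ]
tool disp [ 1.05 22.97 -5.92]
[0.0002, 0.0046, -0.0012, 0, 0, np.float64(0.54)]
[0.0003, 0.0046, -0.0012, 0, 0, np.float64(0.54)]
[0.0003, 0.0046, -0.0012, 0, 0, np.float64(0.54)]
[0.0003, 0.0046, -0.0012, 0, 0, np.float64(0.54)]
[0.0004, 0.0046, -0.0012, 0, 0, np.float64(0.54)]
```

Emit:
{"fn": "send_rows", "kwargs": {
  "moves": [
    [0,0.01,-0.003,0,0.5,2.5],
    [0,0,0,0,0,0],
    [0,0,0,0,0,0]
  ]
}}

```text
time: 1.73
ee_pos: [599.4, -105.4, 202.3]
ee_rot: [-0.004, 0.994, 0.113, 0.0]
force: [-0.8, 1.0, 0.8]
opening: 85.5
```

Run:
```python
from h import *
i=eyes.camera_info("wrist"); im=eyes.camera("wrist"); cv2.imwrite("pics/w1.png",im[:,:,::-1])
import json; json.dump({k:np.array(v).tolist() for k,v in i.items()},open("w1.json","w"))
o=np.array([564.7,-30.8,0]);a=np.radians(101.75);u=np.array([np.cos(a),np.sin(a),0]);v=np.array([-u[1],u[0],0])
J=lambda x,y,z:o+u*x+v*y+[0,0,z]
for n,p in dict(railL=J(-200,18,34),railR=J(-200,-18,34),face=J(97,0,42),tip=J(76,0,42),fl=J(165,18,34),fr=J(165,-18,34),clip=J(-16,0,65)).items(): print(n,proj("wrist",p,i).round(1))
plan([600,-130,206],11.75,1)
```

```text
railL [243.5 286.9]
railR [277.4 287.6]
face [262.2 -32.8]
tip [261.9  -5.1]
fl [ 241.3 -120.5]
fr [ 286.  -119.7]
clip [259.6 109.1]
pos [ 599.1 -106.8  202.2] yaw 12.9 d [  0.9 -23.2   3.8] dyaw -1.15 tilt fix [-0.34 -0.07  0.  ]
tool disp [-4.3  22.82 -3.9 ]
[-0.0043, 0.0228, -0.0038, 0, 0, np.float64(1.15)]
```

View pics/w1.png

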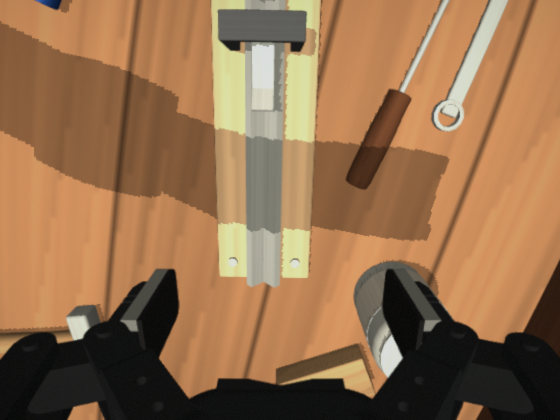

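```bash
python3 -c "
from h import *
plan([464,245,170],98.3,14)"
```

```text
pos [ 599.1 -106.8  202.2] yaw 12.9 d [-135.1  351.8  -32.2] dyaw 85.4 tilt fix [-0.34 -0.07  0.  ]
tool disp [ -53.21 -372.85   34.4 ]
[-0.0038, -0.0266, 0.0023, 0, 0, np.float64(-6.1)]
[-0.0009, -0.0269, 0.0023, 0, 0, np.float64(-6.1)]
[0.0019, -0.0268, 0.0023, 0, 0, np.float64(-6.1)]
[0.0048, -0.0265, 0.0023, 0, 0, np.float64(-6.1)]
[0.0075, -0.0258, 0.0023, 0, 0, np.float64(-6.1)]
[0.0103, -0.0249, 0.0023, 0, 0, np.float64(-6.1)]
[0.0128, -0.0237, 0.0023, 0, 0, np.float64(-6.1)]
[0.0153, -0.0222, 0.0023, 0, 0, np.float64(-6.1)]
[0.0175, -0.0204, 0.0023, 0, 0, np.float64(-6.1)]
[0.0196, -0.0184, 0.0023, 0, 0, np.float64(-6.1)]
[0.0215, -0.0162, 0.0023, 0, 0, np.float64(-6.1)]
[0.0231, -0.0139, 0.0023, 0, 0, np.float64(-6.1)]
[0.0244, -0.0113, 0.0023, 0, 0, np.float64(-6.1)]
[0.0255, -0.0087, 0.0023, 0, 0, np.float64(-6.1)]
```

Emit:
{"fn": "send_rows", "kwargs": {
  "moves": [
    [-0.004,-0.027,0.002,0,0,-6.1],
    [-0.001,-0.027,0.002,0,0,-6.1],
    [0.002,-0.027,0.002,0,0,-6.1],
    [0.005,-0.027,0.002,0,0,-6.1],
    [0.008,-0.026,0.002,0,0,-6.1],
    [0.01,-0.025,0.002,0,0,-6.1],
    [0.013,-0.024,0.002,0,0,-6.1],
    [0.015,-0.022,0.002,0,0,-6.1],
    [0.018,-0.02,0.002,0,0,-6.1],
    [0.02,-0.018,0.002,0,0,-6.1],
    [0.022,-0.016,0.002,0,0,-6.1],
    [0.023,-0.014,0.002,0,0,-6.1],
    [0.024,-0.011,0.002,0,0,-6.1],
    [0.01,-0.005,0,0,0,-3],
    [0,0,0,0,0,0],
    [0,0,0,0,0,0]
  ],
  "gripper": 0.2
}}

```text
time: 3.12
ee_pos: [456.0, 217.9, 173.1]
ee_rot: [0.003, 0.661, 0.75, -0.005]
force: [0.6, 0.2, -0.0]
opening: 51.2
```

Run:
```python
from h import *
plan([464,245,140],98.3,3)
i=eyes.camera_info("wrist"); im=eyes.camera("wrist"); cv2.imwrite("pics/w2.png",im[:,:,::-1])
import json; json.dump({k:np.array(v).tolist() for k,v in i.items()},open("w2.json","w"))
a=np.radians(8.3);u=np.array([np.cos(a),np.sin(a),0])
for s in (-80,80): print(proj("wrist",np.array([464,245,42])+s*u,i).round(1))
```

```text
pos [456.  217.9 173.1] yaw 97.18 d [  8.   27.1 -33.1] dyaw 1.12 tilt fix [-0.21  0.58 -0.  ]
tool disp [26.18 11.43 32.82]
[0.0086, 0.0038, 0.011, 0, 0, np.float64(-0.37)]
[0.0086, 0.0038, 0.011, 0, 0, np.float64(-0.37)]
[0.0086, 0.0039, 0.011, 0, 0, np.float64(-0.37)]
[312.3 104.7]
[311.2 281. ]
```

View pics/w2.png

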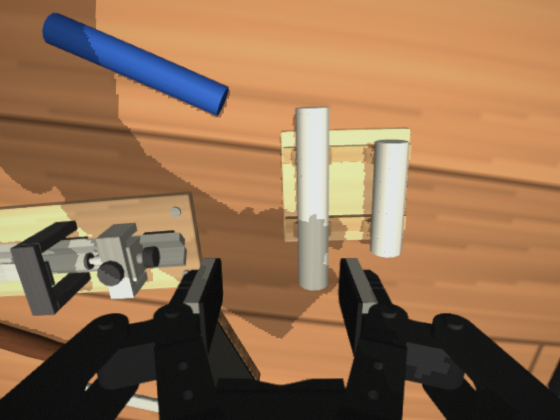

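Emit:
{"fn": "send_rows", "kwargs": {
  "moves": [
    [0.008,0.004,0.008,0,0.5,-0.5],
    [0.008,0.004,0.008,0,0,-0.5],
    [0.008,0.003,0.008,0,0,-0.3],
    [0.003,0.001,0.008,0,0,0],
    [0,0,0.004,0,0,0],
    [0,0,0,0,0,0]
  ]
}}

```text
time: 3.67
ee_pos: [468.7, 242.7, 131.9]
ee_rot: [0.0, 0.658, 0.753, -0.003]
force: [-0.5, -0.1, 0.5]
opening: 51.3
```

Run:
```python
from h import *
plan([465,246,24],98.6,1)
```

```text
pos [468.7 242.7 131.9] yaw 97.68 d [  -3.7    3.3 -107.9] dyaw 0.92 tilt fix [-0.23  0.22 -0.  ]
tool disp [  4.16  -2.74 107.85]
[0.0038, -0.0032, 0.1079, 0, 0, np.float64(-0.92)]
```

Emit:
{"fn": "send_rows", "kwargs": {
  "moves": [
    [0.002,-0.001,0.012,0,0,-0.5],
    [0.001,-0.001,0.014,0,0,-0.4],
    [0.001,0,0.014,0,0,0],
    [0,0,0.014,0,0,0],
    [0,0,0.01,0,0,0],
    [0,0,0.005,0,0,0],
    [0,0,0,0,0,0]
  ]
}}

```text
time: 4.25
ee_pos: [465.7, 245.9, 59.1]
ee_rot: [0.0, 0.652, 0.758, -0.003]
force: [0.2, -0.0, -0.1]
opening: 51.1
```

Run:
```python
from h import *
plan([465,246,24],98.6,1)
i=eyes.camera_info("wrist"); im=eyes.camera("wrist"); cv2.imwrite("pics/w3.png",im[:,:,::-1])
a=np.radians(8.6);u=np.array([np.cos(a),np.sin(a),0])
for s in (-80,80): print(proj("wrist",np.array([465,246,42])+s*u,i).round(1))
```

```text
pos [465.7 245.9  59.1] yaw 98.58 d [ -0.7   0.1 -35.1] dyaw 0.02 tilt fix [-0.29  0.25 -0.  ]
tool disp [ 0.41 -0.51 35.09]
[0.0002, -0.0007, 0.0351, 0, 0, np.float64(-0.02)]
[282.   86.7]
[281.9 354.7]
```

View pics/w3.png

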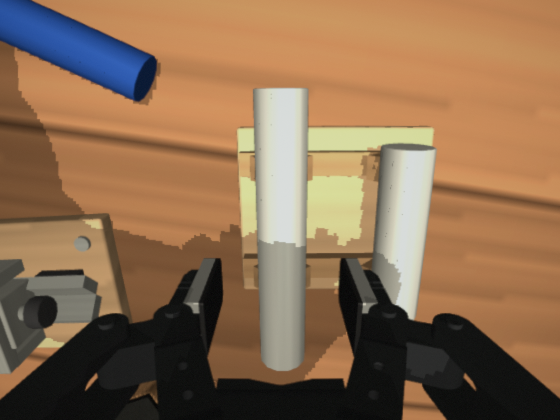

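Emit:
{"fn": "send_rows", "kwargs": {
  "moves": [
    [0,0,0.009,0,0,0],
    [0,0,0.009,0,0,0],
    [0,0,0.008,0,0,0],
    [0,0,0.003,0,0,0],
    [0,0,0,0,0,0]
  ]
}}

```text
time: 4.72
ee_pos: [467.1, 246.4, 29.5]
ee_rot: [0.001, 0.653, 0.758, -0.002]
force: [0.5, -0.6, 0.4]
opening: 51.2
```

Run:
```python
from h import *
plan([465,246,24],98.6,1)
print(manip.state()["force"])
```

```text
pos [467.1 246.4  29.5] yaw 98.53 d [-2.1 -0.4 -5.5] dyaw 0.07 tilt fix [-0.09  0.19 -0.  ]
tool disp [-0.07 -2.1   5.49]
[-0.0001, -0.0021, 0.0055, 0, 0, np.float64(-0.07)]
[ 0.48670496 -0.61628838  0.43288425]
```

Emit:
{"fn": "send_rows", "kwargs": {
  "moves": [
    [0,-0.001,0.004,0,0,0],
    [0,0,0,0,0,0],
    [0,0,0,0,0,0],
    [0,0,0,0,0,0],
    [0,0,0,0,0,0],
    [0,0,0,0,0,0]
  ],
  "gripper": -1,
  "newtons": 50
}}

```text
time: 5.22
ee_pos: [466.0, 246.4, 25.4]
ee_rot: [0.001, 0.652, 0.758, -0.002]
force: [-1.1, -0.2, -3.8]
opening: 19.0
```

Run:
```python
from h import *
s=manip.state();print(s["opening"],s["force"])
im=eyes.camera("wrist"); cv2.imwrite("pics/w4.png",im[:,:,::-1])
im=eyes.camera("side"); cv2.imwrite("pics/s4.png",cv2.resize(im[230:360,120:300,::-1],None,fx=4,fy=4))
```

```text
18.99758240385428 [-1.08729989 -0.24622234 -3.81294975]
```

View pics/w4.png

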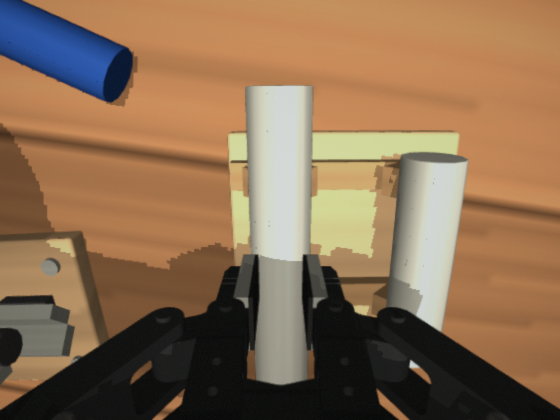

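View pics/s4.png

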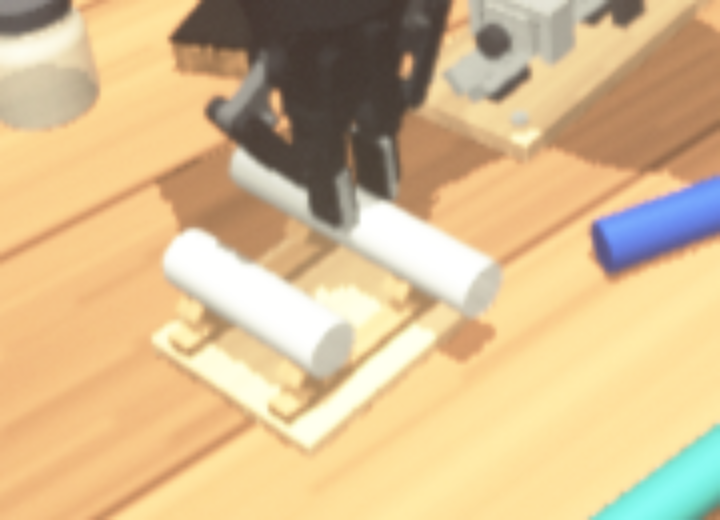

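Emit:
{"fn": "send_rows", "kwargs": {
  "moves": [
    [0,0,-0.004,0,0,0],
    [0,0,-0.008,0,0,0],
    [0,0,-0.01,0,0,0],
    [0,0,-0.01,0,0,0],
    [0,0,-0.01,0,0,0],
    [0,0,0,0,0,0]
  ]
}}

```text
time: 5.82
ee_pos: [467.6, 247.8, 73.3]
ee_rot: [0.002, 0.652, 0.758, 0.0]
force: [1.0, -0.0, -0.1]
opening: -0.4
```

Run:
```python
from h import *
s=manip.state();print(s["opening"],s["force"],s["moment"])
plan([465,246,24],98.6,1)
im=eyes.camera("side"); cv2.imwrite("pics/s5.png",cv2.resize(im[200:350,120:320,::-1],None,fx=4,fy=4))
im=eyes.camera("wrist"); cv2.imwrite("pics/w5.png",im[:,:,::-1])
```

```text
-0.36973428406443015 [ 0.96604223 -0.00581198 -0.05413276] [ 0.04039669 -0.00231717 -0.02810172]
pos [467.6 247.8  73.3] yaw 98.55 d [ -2.6  -1.8 -49.3] dyaw 0.05 tilt fix [0.19 0.14 0.  ]
tool disp [-1.32 -3.   49.31]
[-0.0014, -0.0028, 0.0493, 0, 0, np.float64(-0.05)]
```

View pics/s5.png

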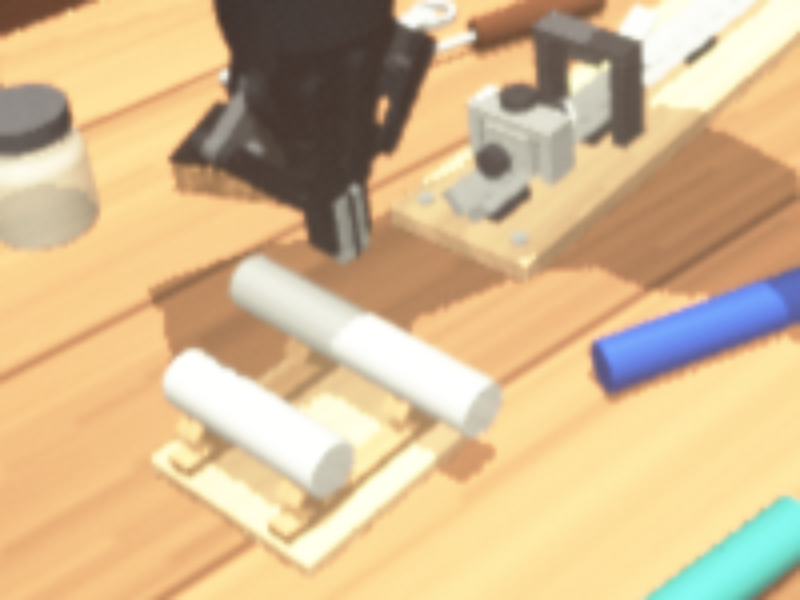

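View pics/w5.png

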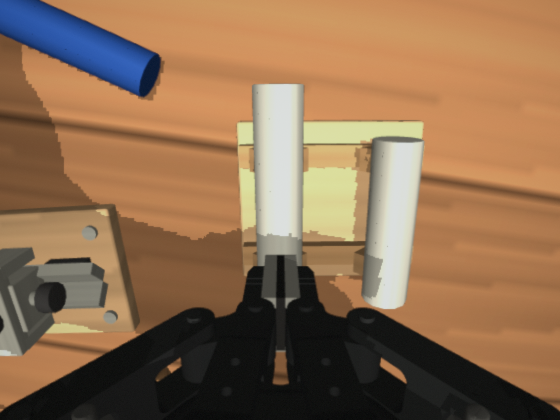

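Run:
```python
from h import *
i=eyes.camera_info("side")
for p in [(466,246.4,25.4),(466,246.4,44),(466,260,30),(466,260,56)]: print("s4",p,(proj("side",p,i)-[120,230])*4)
for z in (73.3,92,103): print("s5",z,(proj("side",(467.6,247.8,z),i)-[120,200])*4)
w=eyes.camera_info("wrist"); print(proj("wrist",(467.6,247.8,73.3),w))
im=eyes.camera("side"); cv2.imwrite("pics/s6.png",cv2.resize(im[200:290,170:250,::-1],None,fx=7,fy=7,interpolation=cv2.INTER_CUBIC))
print([(np.array(proj("side",(467.6,247.8,z),i))-[170,200])*7 for z in (73.3,92)])
```

```text
s4 (466, 246.4, 25.4) [361.96687777 244.85765308]
s4 (466, 246.4, 44) [357.65803365 215.93570801]
s4 (466, 260, 30) [337.66697621 251.41106764]
s4 (466, 260, 56) [331.10218635 210.3443597 ]
s5 73.3 [346.25101119 288.71228597]
s5 92 [341.57678728 257.69573751]
s5 103 [338.77109908 239.07426071]
[282.61976479 253.58439825]
[array([255.93926959, 505.24650044]), array([247.75937775, 450.96754065])]
```

View pics/s6.png

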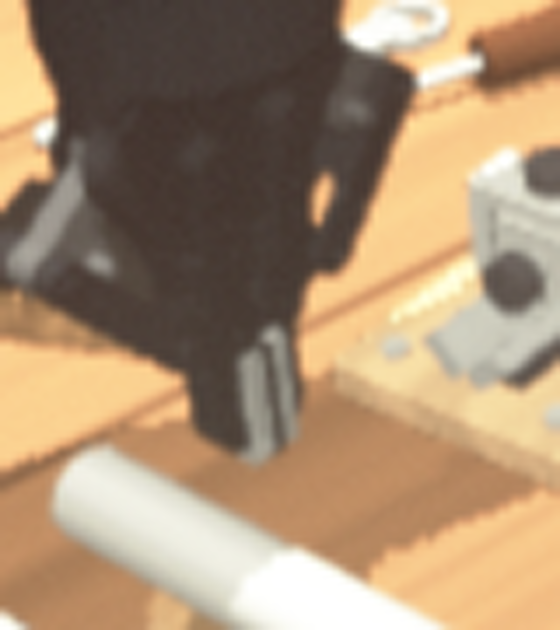

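Run:
```python
from h import *
w=eyes.camera_info("wrist"); s=manip.state(); q=s["ee_rot"]; R=Rn.from_quat([q[1],q[2],q[3],q[0]]).as_matrix(); p=np.array(s["ee_pos"])
si=eyes.camera_info("side")
for h in (0,5,10,15,20):
    print(h,[proj("wrist",p+R@np.array([x,y,-h]),w).round(0).tolist() for x,y in((-12,-11),(12,-11),(0,-11))], [((proj("side",p+R@np.array([x,y,-h]),si)-[170,200])*7).round(0).tolist() for x,y in((0,-11),(14,-11),(0,11))])
crop("pics/w5.png",220,230,340,350,6,"pics/w5c.png")
```

```text
0 [[258.0, 231.0], [305.0, 231.0], [282.0, 231.0]] [[289.0, 526.0], [251.0, 554.0], [233.0, 495.0]]
5 [[257.0, 235.0], [306.0, 235.0], [282.0, 235.0]] [[287.0, 512.0], [249.0, 540.0], [231.0, 481.0]]
10 [[256.0, 239.0], [307.0, 239.0], [282.0, 239.0]] [[285.0, 498.0], [247.0, 525.0], [229.0, 467.0]]
15 [[256.0, 244.0], [308.0, 244.0], [282.0, 244.0]] [[283.0, 483.0], [244.0, 511.0], [226.0, 452.0]]
20 [[255.0, 248.0], [308.0, 248.0], [282.0, 248.0]] [[281.0, 468.0], [242.0, 496.0], [224.0, 438.0]]
```

View pics/w5c.png

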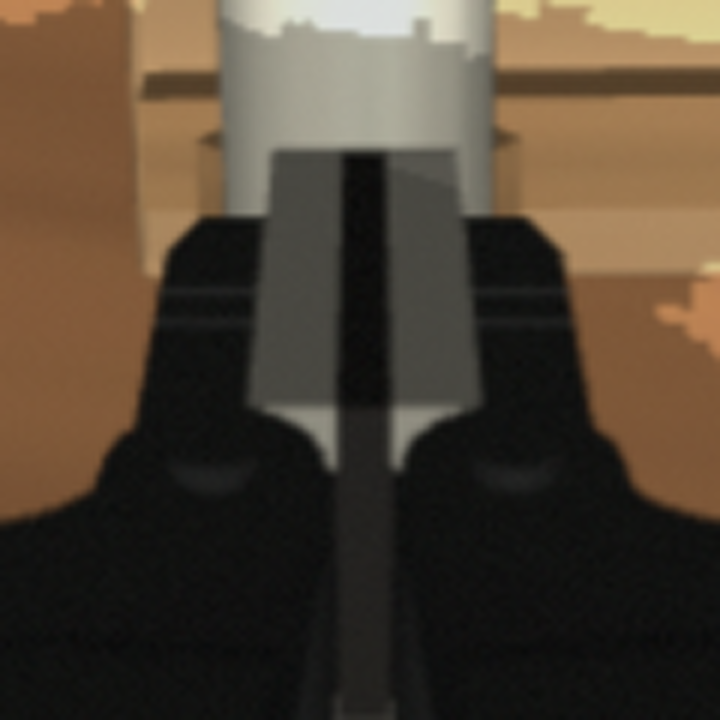

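Emit:
{"fn": "send_rows", "kwargs": {
  "moves": [
    [-0.001,-0.002,0,0,0,0],
    [0,0,0,0,0,0],
    [0,0,0.006,0,0,0],
    [0,0,0.01,0,0,0],
    [0,0,0.012,0,0,0],
    [0,0,0.012,0,0,0],
    [0,0,0.004,0,0,0],
    [0,0,0.002,0,0,0],
    [0,0,0,0,0,0]
  ],
  "gripper": 0.2
}}

```text
time: 6.72
ee_pos: [462.6, 243.9, 17.4]
ee_rot: [0.0, 0.652, 0.758, -0.004]
force: [0.4, -0.1, 0.8]
opening: 51.3
```

Run:
```python
from h import *
plan([465,246,5],98.6,1)
print(manip.state()["force"])
im=eyes.camera("wrist"); cv2.imwrite("pics/w7.png",im[:,:,::-1])
```

```text
pos [462.6 243.9  17.4] yaw 98.57 d [  2.4   2.1 -12.4] dyaw 0.03 tilt fix [-0.29  0.3  -0.  ]
tool disp [ 1.8   2.76 12.33]
[0.0017, 0.0027, 0.0124, 0, 0, np.float64(-0.03)]
[ 0.42975375 -0.09422215  0.76557259]
```

View pics/w7.png

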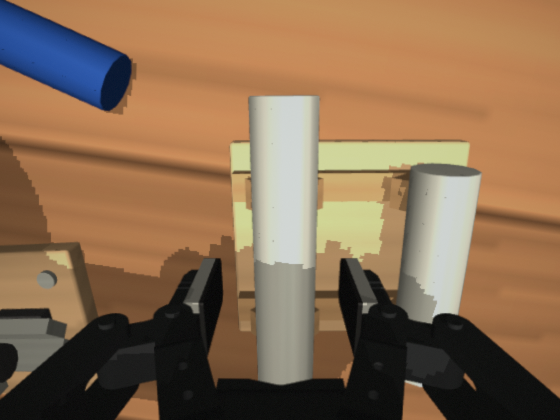

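Emit:
{"fn": "send_rows", "kwargs": {
  "moves": [
    [0.002,0.002,0,0,0,0],
    [0,0,0.003,0,0,0],
    [0,0,0.004,0,0,0],
    [0,0,0.003,0,0,0],
    [0,0,0,0,0,0]
  ],
  "gripper": 0.0
}}

```text
time: 7.18
ee_pos: [465.6, 247.3, 8.2]
ee_rot: [0.001, 0.652, 0.758, -0.002]
force: [-0.0, -0.6, 0.7]
opening: 42.9
```

Run:
```python
from h import *
plan([465,246,2],98.6,1)
print(manip.state()["force"])
im=eyes.camera("wrist"); cv2.imwrite("pics/w8.png",im[:,:,::-1])
im=eyes.camera("side"); cv2.imwrite("pics/s8.png",cv2.resize(im[230:340,150:250,::-1],None,fx=5,fy=5,interpolation=cv2.INTER_CUBIC))
```

```text
pos [465.6 247.3   8.2] yaw 98.55 d [-0.6 -1.3 -6.2] dyaw 0.05 tilt fix [-0.11  0.22 -0.  ]
tool disp [-1.13 -0.78  6.2 ]
[-0.0012, -0.0008, 0.0062, 0, 0, np.float64(-0.05)]
[-0.01565923 -0.64539225  0.65560696]
```

View pics/w8.png

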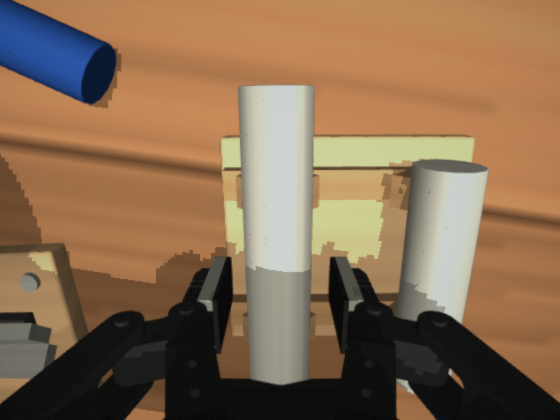

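View pics/s8.png

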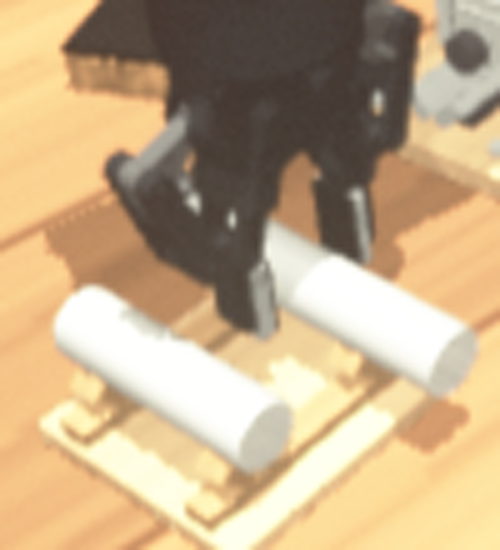

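Run:
```python
from h import *
si=eyes.camera_info("side")
s=manip.state(); q=s["ee_rot"]; R=Rn.from_quat([q[1],q[2],q[3],q[0]]).as_matrix(); p=np.array(s["ee_pos"])
for h in (0,5,10,15,20,25):
    print(h,[((proj("side",p+R@np.array([x,y,-h]),si)-[150,230])*5).round(0).tolist() for x,y in((21.5,-11),(21.5,11),(33,-11))])
```

```text
0 [[285.0, 383.0], [246.0, 359.0], [263.0, 401.0]]
5 [[284.0, 374.0], [244.0, 350.0], [261.0, 391.0]]
10 [[282.0, 364.0], [243.0, 340.0], [260.0, 382.0]]
15 [[280.0, 354.0], [241.0, 331.0], [258.0, 372.0]]
20 [[279.0, 345.0], [239.0, 321.0], [256.0, 362.0]]
25 [[277.0, 335.0], [238.0, 311.0], [255.0, 352.0]]
```

Emit:
{"fn": "send_rows", "kwargs": {
  "moves": [
    [-0.001,0,0.003,0,0,0],
    [0,0,0.004,0,0,0],
    [0,0,0.003,0,0,0],
    [0,0,0,0,0,0]
  ]
}}

```text
time: 7.62
ee_pos: [466.1, 246.2, -2.1]
ee_rot: [0.001, 0.652, 0.758, -0.002]
force: [0.1, 0.2, -0.1]
opening: 42.7
```

Emit:
{"fn": "send_rows", "kwargs": {
  "moves": [
    [0,0,0,0,0,0],
    [0,0,0,0,0,0],
    [0,0,0,0,0,0],
    [0,0,0,0,0,0],
    [0,0,0,0,0,0]
  ],
  "gripper": -1,
  "newtons": 40
}}

```text
time: 8.03
ee_pos: [465.9, 246.3, -2.2]
ee_rot: [0.001, 0.652, 0.758, -0.002]
force: [-0.8, 0.3, -0.7]
opening: 26.9
```

Emit:
{"fn": "send_rows", "kwargs": {
  "moves": [
    [0,0,-0.004,0,0,0],
    [0,0,-0.008,0,0,0],
    [0,0,-0.012,0,0,0],
    [0,0,-0.015,0,0,0],
    [0,0,-0.015,0,0,0],
    [0,0,-0.015,0,0,0],
    [0,0,-0.01,0,0,0],
    [0,0,0,0,0,0]
  ]
}}

```text
time: 8.7
ee_pos: [463.9, 245.2, 82.0]
ee_rot: [0.0, 0.652, 0.758, -0.004]
force: [0.3, -0.5, -3.1]
opening: 26.7
```

Run:
```python
from h import *
s=manip.state();print(s["opening"],s["force"],s["moment"])
plan([587,-129,130],11.75,14)
im=eyes.camera("side"); cv2.imwrite("pics/s9.png",cv2.resize(im[180:340,120:320,::-1],None,fx=4,fy=4))
```

```text
26.74815740732597 [ 0.29590245 -0.4979269  -3.12501565] [-0.01929356 -0.00267288 -0.03984843]
pos [463.9 245.2  82. ] yaw 98.6 d [ 123.1 -374.2   48. ] dyaw -86.85 tilt fix [-0.36  0.31 -0.  ]
tool disp [-388.69   65.49  -46.3 ]
[-0.0277, 0.0047, -0.0034, 0, 0, np.float64(6.2)]
[-0.0271, 0.0077, -0.0034, 0, 0, np.float64(6.2)]
[-0.0261, 0.0106, -0.0034, 0, 0, np.float64(6.2)]
[-0.0248, 0.0133, -0.0034, 0, 0, np.float64(6.2)]
[-0.0232, 0.0159, -0.0034, 0, 0, np.float64(6.2)]
[-0.0214, 0.0183, -0.0034, 0, 0, np.float64(6.2)]
[-0.0193, 0.0205, -0.0034, 0, 0, np.float64(6.2)]
[-0.0169, 0.0225, -0.0034, 0, 0, np.float64(6.2)]
[-0.0144, 0.0242, -0.0034, 0, 0, np.float64(6.2)]
[-0.0117, 0.0256, -0.0034, 0, 0, np.float64(6.2)]
[-0.0089, 0.0267, -0.0034, 0, 0, np.float64(6.2)]
[-0.0059, 0.0275, -0.0034, 0, 0, np.float64(6.2)]
[-0.0029, 0.028, -0.0034, 0, 0, np.float64(6.2)]
[0.0001, 0.0281, -0.0034, 0, 0, np.float64(6.2)]
```

View pics/s9.png

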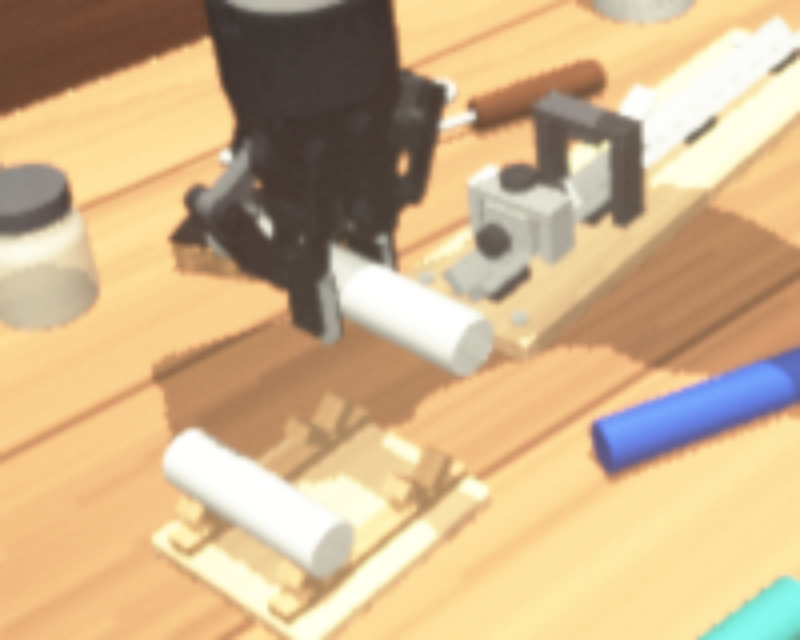

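Emit:
{"fn": "send_rows", "kwargs": {
  "moves": [
    [-0.02,0.004,-0.012,0,0,5],
    [-0.027,0.007,-0.01,0,0,6.2],
    [-0.026,0.01,-0.006,0,0,6.2],
    [-0.025,0.013,-0.004,0,0,6.2],
    [-0.023,0.016,-0.003,0,0,6.2],
    [-0.021,0.018,-0.002,0,0,6.2],
    [-0.019,0.02,-0.002,0,0,6.2],
    [-0.017,0.022,-0.001,0,0,6.2],
    [-0.014,0.024,0,0,0,6.2],
    [-0.012,0.026,0,0,0,6.2],
    [-0.009,0.027,0,0,0,6.2],
    [-0.006,0.027,0,0,0,6.2],
    [-0.003,0.027,0,0,0,6.2],
    [0,0.017,0,0,0,4],
    [0,0.005,0,0,0,2],
    [0,0,0,0,0,0],
    [0,0,0,0,0,0]
  ]
}}

```text
time: 10.17
ee_pos: [574.5, -132.5, 109.7]
ee_rot: [0.003, 0.997, 0.081, -0.013]
force: [0.2, -0.2, -3.1]
opening: 27.1
```

Run:
```python
from h import *
s=manip.state();print(s["opening"],s["force"])
plan([586,-129,70],11.75,4)
i=eyes.camera_info("wrist");im=eyes.camera("wrist"); cv2.imwrite("pics/w10.png",im[:,:,::-1])
for off in (0,2.5):
  o=np.array([564.7+off,-30.8,0]);a=np.radians(101.75);u=np.array([np.cos(a),np.sin(a),0]);v=np.array([-u[1],u[0],0])
  J=lambda x,y,z:o+u*x+v*y+[0,0,z]
  for n,p in dict(face=J(97,0,42),tip=J(76,0,42),clip=J(-16,0,65),bl=J(57,33,80),br=J(57,-33,80)).items(): print(n,proj("wrist",p,i).round(1))
```

```text
27.10265833306771 [ 0.19480827 -0.24504944 -3.14518564]
pos [ 574.5 -132.5  109.7] yaw 9.24 d [ 11.5   3.5 -39.7] dyaw 2.51 tilt fix [0.24 1.48 0.  ]
tool disp [12.89 -1.73 39.41]
[0.003, -0.0004, 0.0099, 0, 0, np.float64(-0.63)]
[0.003, -0.0004, 0.0099, 0, 0, np.float64(-0.63)]
[0.003, -0.0003, 0.0099, 0, 0, np.float64(-0.63)]
[0.003, -0.0003, 0.0099, 0, 0, np.float64(-0.63)]
face [ 288.6 -132.7]
tip [290.1 -91.5]
clip [296.5  74.9]
bl [222.8 -80.9]
br [361.5 -88.7]
face [ 293.  -131.9]
tip [294.5 -90.8]
clip [300.9  75.6]
bl [227.9 -80.1]
br [366.7 -87.7]
```

View pics/w10.png

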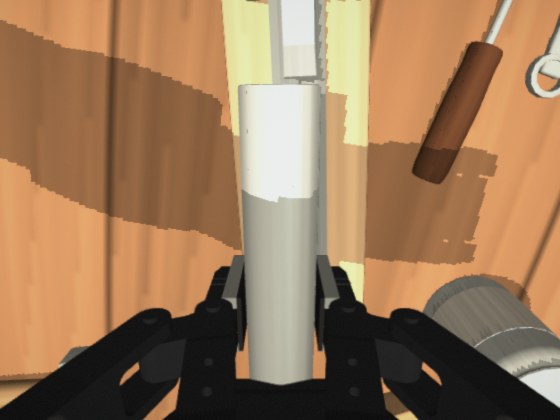

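Emit:
{"fn": "send_rows", "kwargs": {
  "moves": [
    [0.006,-0.001,0,0.2,0.7,-1.2],
    [0.005,-0.001,0,0,0.7,-1.2],
    [0.002,0,0,0,0,0],
    [0,0,0,0,0,0]
  ]
}}

```text
time: 10.55
ee_pos: [587.7, -121.6, 109.4]
ee_rot: [-0.002, 0.994, 0.11, 0.0]
force: [-0.2, 0.4, -3.0]
opening: 26.5
```

Run:
```python
from h import *
plan([586.6,-129,20],11.75,4)
```

```text
pos [ 587.7 -121.6  109.4] yaw 12.59 d [ -1.1  -7.4 -89.4] dyaw -0.84 tilt fix [-0.18 -0.07  0.  ]
tool disp [-2.78  7.29 89.38]
[-0.0007, 0.0018, 0.0224, 0, 0, np.float64(0.21)]
[-0.0007, 0.0018, 0.0224, 0, 0, np.float64(0.21)]
[-0.0007, 0.0018, 0.0224, 0, 0, np.float64(0.21)]
[-0.0006, 0.0018, 0.0224, 0, 0, np.float64(0.21)]
```

Emit:
{"fn": "send_rows", "kwargs": {
  "moves": [
    [-0.001,0.005,0.01,0,0,0.4],
    [-0.001,0.005,0.014,0,0,0.4],
    [0,0.003,0.014,0,0,0],
    [0,0,0.014,0,0,0],
    [0,0,0.008,0,0,0],
    [0,0,0,0,0,0]
  ]
}}

```text
time: 11.05
ee_pos: [589.4, -134.6, 45.6]
ee_rot: [-0.001, 0.995, 0.103, 0.002]
force: [0.2, 0.2, -2.8]
opening: 26.6
```

Run:
```python
from h import *
plan([588,-135.6,-2],11.75,4)
i=eyes.camera_info("wrist");im=eyes.camera("wrist"); cv2.imwrite("pics/w11.png",im[:,:,::-1])
im=eyes.camera("side"); cv2.imwrite("pics/s11.png",cv2.resize(im[150:270,220:370,::-1],None,fx=5,fy=5,interpolation=cv2.INTER_CUBIC))
```

```text
pos [ 589.4 -134.6   45.6] yaw 11.86 d [ -1.4  -1.  -47.6] dyaw -0.11 tilt fix [-0.14 -0.2   0.  ]
tool disp [-1.7   0.76 47.59]
[-0.0004, 0.0002, 0.0119, 0, 0, np.float64(0.03)]
[-0.0004, 0.0002, 0.0119, 0, 0, np.float64(0.03)]
[-0.0004, 0.0002, 0.0119, 0, 0, np.float64(0.03)]
[-0.0004, 0.0002, 0.0119, 0, 0, np.float64(0.03)]
```

View pics/w11.png

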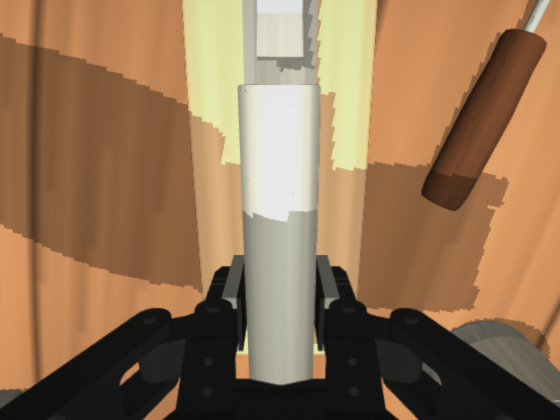

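View pics/s11.png

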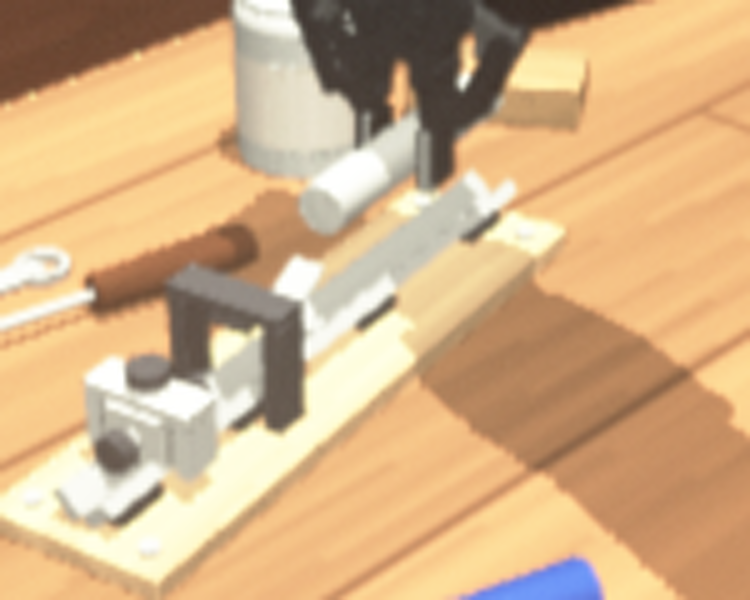

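Run:
```python
from h import *
plan([465.9,246.3,100],98.55,14)
```

```text
pos [ 590.2 -134.5   47.2] yaw 11.87 d [-124.3  380.8   52.8] dyaw 86.68 tilt fix [-0.11 -0.29  0.  ]
tool disp [ -43.01 -398.31  -52.29]
[-0.0031, -0.0284, -0.0038, 0, 0, np.float64(-6.19)]
[-0.0, -0.0286, -0.0038, 0, 0, np.float64(-6.19)]
[0.0031, -0.0284, -0.0038, 0, 0, np.float64(-6.19)]
[0.0061, -0.0279, -0.0038, 0, 0, np.float64(-6.19)]
[0.0091, -0.0271, -0.0038, 0, 0, np.float64(-6.19)]
[0.012, -0.026, -0.0038, 0, 0, np.float64(-6.19)]
[0.0147, -0.0245, -0.0038, 0, 0, np.float64(-6.19)]
[0.0173, -0.0228, -0.0038, 0, 0, np.float64(-6.19)]
[0.0196, -0.0208, -0.0038, 0, 0, np.float64(-6.19)]
[0.0218, -0.0186, -0.0038, 0, 0, np.float64(-6.19)]
[0.0236, -0.0161, -0.0038, 0, 0, np.float64(-6.19)]
[0.0252, -0.0135, -0.0038, 0, 0, np.float64(-6.19)]
[0.0265, -0.0107, -0.0038, 0, 0, np.float64(-6.19)]
[0.0275, -0.0077, -0.0038, 0, 0, np.float64(-6.19)]
```

Emit:
{"fn": "send_rows", "kwargs": {
  "moves": [
    [0,0,-0.015,0,0,0],
    [0,0,-0.02,0,0,0],
    [0,-0.005,-0.015,0,0,0],
    [-0.003,-0.028,-0.008,0,0,-6.2],
    [0,-0.029,0,0,0,-6.2],
    [0.003,-0.028,0,0,0,-6.2],
    [0.006,-0.028,0,0,0,-6.2],
    [0.009,-0.027,0,0,0,-6.2],
    [0.012,-0.026,0,0,0,-6.2],
    [0.015,-0.025,0,0,0,-6.2],
    [0.017,-0.023,0,0,0,-6.2],
    [0.02,-0.021,0,0,0,-6.2],
    [0.022,-0.019,0,0,0,-6.2],
    [0.024,-0.016,0,0,0,-6.2],
    [0.025,-0.014,0,0,0,-6.2],
    [0.018,-0.008,0,0,0,-5],
    [0.008,-0.002,0,0,0,-3],
    [0,0,0,0,0,0],
    [0,0,0,0,0,0]
  ]
}}

```text
time: 12.73
ee_pos: [468.2, 238.0, 124.9]
ee_rot: [0.014, 0.655, 0.755, 0.014]
force: [0.5, -1.0, -2.8]
opening: 27.3
```

Run:
```python
from h import *
plan([465.9,246.3,0],98.55,1)
s=manip.state();print(s["opening"],s["force"])
```

```text
pos [468.2 238.  124.9] yaw 98.08 d [  -2.3    8.3 -124.9] dyaw 0.47 tilt fix [2.28 0.11 0.  ]
tool disp [  8.82  -6.03 124.73]
[0.0086, -0.0011, 0.1249, 0, 0, np.float64(-0.47)]
27.27703400823562 [ 0.45829485 -0.95642102 -2.84259363]
```

Emit:
{"fn": "send_rows", "kwargs": {
  "moves": [
    [0.004,-0.001,0.01,1.2,0,-0.3],
    [0.003,-0.001,0.014,1,0,-0.2],
    [0.001,0,0.014,0,0,0],
    [0,0,0.014,0,0,0],
    [0,0,0.014,0,0,0],
    [0,0,0.008,0,0,0],
    [0,0,0.002,0,0,0],
    [0,0,0,0,0,0]
  ]
}}

```text
time: 13.4
ee_pos: [469.5, 238.7, 39.6]
ee_rot: [0.0, 0.66, 0.751, -0.005]
force: [0.5, -1.2, -2.6]
opening: 26.9
```

Run:
```python
from h import *
plan([465.9,246.3,-2],98.55,1)
s=manip.state();print(s["opening"],s["force"])
```

```text
pos [469.5 238.7  39.6] yaw 97.4 d [ -3.6   7.6 -41.6] dyaw 1.15 tilt fix [-0.41  0.43 -0.  ]
tool disp [ 8.27 -2.28 41.56]
[0.008, -0.0026, 0.0416, 0, 0, np.float64(-1.15)]
26.904624884945633 [ 0.45513664 -1.24284556 -2.56209199]
```

Emit:
{"fn": "send_rows", "kwargs": {
  "moves": [
    [0.005,-0.001,0,-0.2,0.2,-0.7],
    [0.003,-0.001,0,0,0,-0.4],
    [0,0,0,0,0,0],
    [0,0,0,0,0,0]
  ]
}}

```text
time: 13.73
ee_pos: [467.0, 247.3, 40.3]
ee_rot: [0.0, 0.653, 0.758, -0.002]
force: [-1.5, 0.5, -2.7]
opening: 27.0
```

Run:
```python
from h import *
plan([465.9,246.3,-2],98.55,1)
```

```text
pos [467.  247.3  40.3] yaw 98.52 d [ -1.1  -1.  -42.3] dyaw 0.03 tilt fix [-0.16  0.18 -0.  ]
tool disp [-0.67 -1.07 42.34]
[-0.0008, -0.0012, 0.0423, 0, 0, np.float64(-0.03)]
```

Emit:
{"fn": "send_rows", "kwargs": {
  "moves": [
    [-0.001,-0.001,0.008,0,0,0],
    [0,0,0.01,0,0,0],
    [0,0,0.009,0,0,0],
    [0,0,0.005,0,0,0],
    [0,0,0.002,0,0,0],
    [0,0,0,0,0,0]
  ]
}}

```text
time: 14.23
ee_pos: [466.5, 246.0, 3.5]
ee_rot: [0.001, 0.653, 0.758, -0.001]
force: [0.7, -0.1, -3.3]
opening: 26.8
```

Run:
```python
from h import *
plan([465.9,246.3,-2],98.55,1)
s=manip.state();print(s["opening"],s["force"])
```

```text
pos [466.5 246.    3.5] yaw 98.52 d [-0.6  0.3 -5.5] dyaw 0.03 tilt fix [-0.06  0.17 -0.  ]
tool disp [ 0.36 -0.5   5.51]
[0.0003, -0.0005, 0.0055, 0, 0, np.float64(-0.03)]
26.761757431784048 [ 0.6701525  -0.06638804 -3.2585104 ]
```

Emit:
{"fn": "send_rows", "kwargs": {
  "moves": [
    [0,0,0.002,0,0,0],
    [0,0,0.002,0,0,0],
    [0,0,0.0015,0,0,0],
    [0,0,0,0,0,0]
  ]
}}

```text
time: 14.57
ee_pos: [466.5, 246.5, -2.1]
ee_rot: [0.001, 0.652, 0.758, -0.001]
force: [-1.0, -1.4, -0.3]
opening: 26.6
```

Emit:
{"fn": "send_rows", "kwargs": {
  "moves": [
    [0,0,0,0,0,0],
    [0,0,0,0,0,0],
    [0,0,0,0,0,0],
    [0,0,-0.005,0,0,0],
    [0,0,-0.005,0,0,0],
    [0,0,-0.004,0,0,0],
    [0,0,0,0,0,0],
    [0,0,0,0,0,0]
  ],
  "gripper": -0.1
}}

```text
time: 15.23
ee_pos: [468.0, 247.7, 15.1]
ee_rot: [0.001, 0.653, 0.758, 0.001]
force: [-0.2, 0.1, -0.0]
opening: 38.3
```

Run:
```python
from h import *
plan([465.9,246.3,12.5],98.55,1)
s=manip.state();print(s["opening"],s["force"])
im=eyes.camera("side"); cv2.imwrite("pics/s12.png",cv2.resize(im[220:340,130:270,::-1],None,fx=5,fy=5,interpolation=cv2.INTER_CUBIC))
```

```text
pos [468.  247.7  15.1] yaw 98.53 d [-2.1 -1.4 -2.6] dyaw 0.02 tilt fix [0.18 0.06 0.  ]
tool disp [-1.11 -2.3   2.56]
[-0.0011, -0.0023, 0.0026, 0, 0, np.float64(-0.02)]
38.27537660317403 [-0.1807033   0.05101769 -0.03359787]
```

View pics/s12.png

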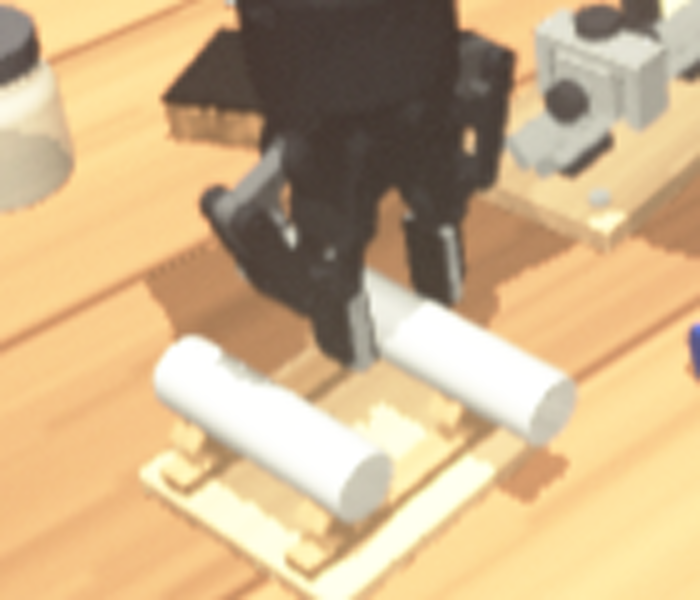

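Emit:
{"fn": "send_rows", "kwargs": {
  "moves": [
    [-0.001,-0.001,0.003,0,0,0],
    [0,0,0,0,0,0],
    [0,0,0,0,0,0],
    [0,0,0,0,0,0],
    [0,0,0,0,0,0],
    [0,0,0,0,0,0]
  ],
  "gripper": -1,
  "newtons": 40
}}

```text
time: 15.78
ee_pos: [467.6, 246.7, 12.4]
ee_rot: [0.002, 0.652, 0.758, 0.002]
force: [-0.6, -1.9, 4.8]
opening: 26.6
```

Emit:
{"fn": "send_rows", "kwargs": {
  "moves": [
    [0,0,-0.004,0,0,0],
    [0,0,-0.008,0,0,0],
    [0,0,-0.012,0,0,0],
    [0,0,-0.015,0,0,0],
    [0,0,-0.015,0,0,0],
    [0,0,-0.015,0,0,0],
    [0,0,-0.01,0,0,0],
    [0,0,0,0,0,0]
  ]
}}

```text
time: 16.45
ee_pos: [464.4, 245.2, 96.6]
ee_rot: [0.001, 0.652, 0.758, -0.002]
force: [-0.6, 0.2, -2.1]
opening: 26.3
```

Run:
```python
from h import *
s=manip.state();print(s["opening"],s["force"],s["moment"])
plan([589,-136,110],11.75,14)
im=eyes.camera("wrist"); cv2.imwrite("pics/w13.png",im[:,:,::-1])
im=eyes.camera("side"); cv2.imwrite("pics/s13.png",cv2.resize(im[180:340,120:320,::-1],None,fx=4,fy=4))
```

```text
26.252335507757742 [-0.58909369  0.20476448 -2.06654726] [ 0.02785859 -0.01646843 -0.01753445]
pos [464.4 245.2  96.6] yaw 98.62 d [ 124.6 -381.2   13.4] dyaw -86.87 tilt fix [-0.09  0.17 -0.  ]
tool disp [-395.59   66.07  -12.37]
[-0.0283, 0.0047, -0.001, 0, 0, np.float64(6.2)]
[-0.0276, 0.0077, -0.001, 0, 0, np.float64(6.2)]
[-0.0266, 0.0107, -0.001, 0, 0, np.float64(6.2)]
[-0.0253, 0.0135, -0.001, 0, 0, np.float64(6.2)]
[-0.0237, 0.0161, -0.001, 0, 0, np.float64(6.2)]
[-0.0218, 0.0186, -0.001, 0, 0, np.float64(6.2)]
[-0.0196, 0.0209, -0.001, 0, 0, np.float64(6.2)]
[-0.0173, 0.0229, -0.001, 0, 0, np.float64(6.2)]
[-0.0147, 0.0246, -0.001, 0, 0, np.float64(6.2)]
[-0.012, 0.026, -0.001, 0, 0, np.float64(6.2)]
[-0.0091, 0.0272, -0.001, 0, 0, np.float64(6.2)]
[-0.0061, 0.028, -0.001, 0, 0, np.float64(6.2)]
[-0.003, 0.0285, -0.001, 0, 0, np.float64(6.2)]
[0.0001, 0.0286, -0.001, 0, 0, np.float64(6.2)]
```

View pics/s13.png

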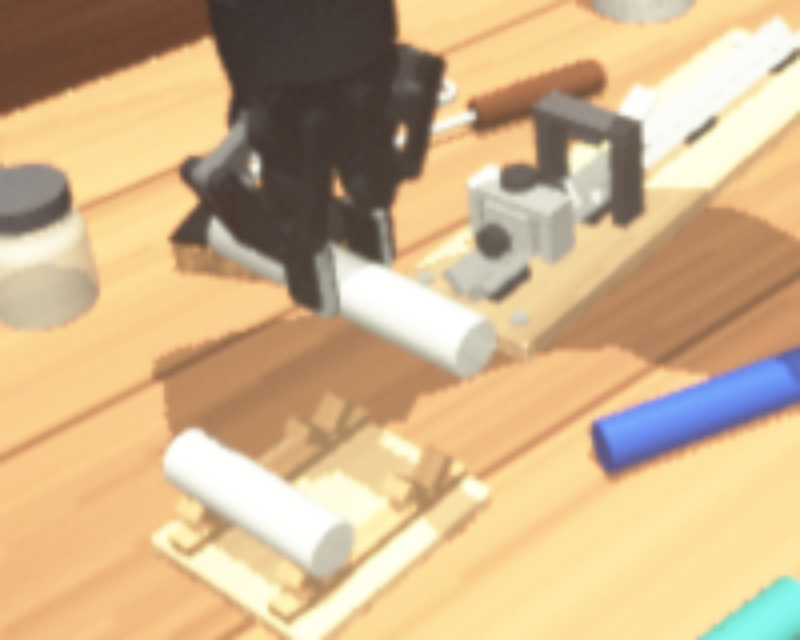

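Emit:
{"fn": "send_rows", "kwargs": {
  "moves": [
    [-0.02,0.005,-0.012,0,0,5],
    [-0.027,0.008,-0.008,0,0,6.2],
    [-0.026,0.011,-0.005,0,0,6.2],
    [-0.025,0.014,-0.004,0,0,6.2],
    [-0.023,0.017,-0.003,0,0,6.2],
    [-0.021,0.019,-0.002,0,0,6.2],
    [-0.019,0.021,-0.002,0,0,6.2],
    [-0.017,0.023,-0.001,0,0,6.2],
    [-0.014,0.025,0,0,0,6.2],
    [-0.011,0.026,0,0,0,6.2],
    [-0.008,0.027,0,0,0,6.2],
    [-0.005,0.027,0,0,0,6.2],
    [-0.002,0.025,0,0,0,5],
    [0.002,0.017,0,0,0,3],
    [0.003,0.005,0,0,0,1],
    [0,0,0,0,0,0],
    [0,0,0,0,0,0]
  ]
}}

```text
time: 17.97
ee_pos: [590.3, -129.7, 116.0]
ee_rot: [0.001, 0.994, 0.11, -0.015]
force: [0.2, 0.5, -3.8]
opening: 26.5
```

Run:
```python
from h import *
s=manip.state();print(s["opening"],s["force"])
plan([589,-136,60],11.75,1)
```

```text
26.491703410360735 [ 0.22026508  0.53962041 -3.79398526]
pos [ 590.3 -129.7  116. ] yaw 12.68 d [ -1.3  -6.3 -56. ] dyaw -0.93 tilt fix [-0.02  1.68 -0.  ]
tool disp [-0.99  5.88 56.06]
[-0.0026, 0.0059, 0.056, 0, 0, np.float64(0.93)]
```

Emit:
{"fn": "send_rows", "kwargs": {
  "moves": [
    [-0.001,0.004,0.008,0,0.9,0.5],
    [-0.001,0.003,0.012,0,0.7,0.4],
    [0,0.001,0.012,0,0,0],
    [0,0,0.012,0,0,0],
    [0,0,0.006,0,0,0],
    [0,0,0,0,0,0],
    [0,0,0,0,0,0]
  ]
}}

```text
time: 18.55
ee_pos: [587.1, -125.3, 63.2]
ee_rot: [-0.003, 0.993, 0.114, -0.001]
force: [0.4, -0.5, -3.3]
opening: 26.2
```

Run:
```python
from h import *
s=manip.state();print(s["opening"],s["force"])
plan([589.4,-135,12],11.75,1)
im=eyes.camera("wrist"); cv2.imwrite("pics/w14.png",im[:,:,::-1])
```

```text
26.182867427147404 [ 0.3776699  -0.49567058 -3.25037775]
pos [ 587.1 -125.3   63.2] yaw 13.09 d [  2.3  -9.7 -51.2] dyaw -1.34 tilt fix [-0.42  0.12 -0.  ]
tool disp [ 0.12 10.37 51.11]
[0.0, 0.01, 0.0512, 0, 0, np.float64(1.34)]
```

View pics/w14.png

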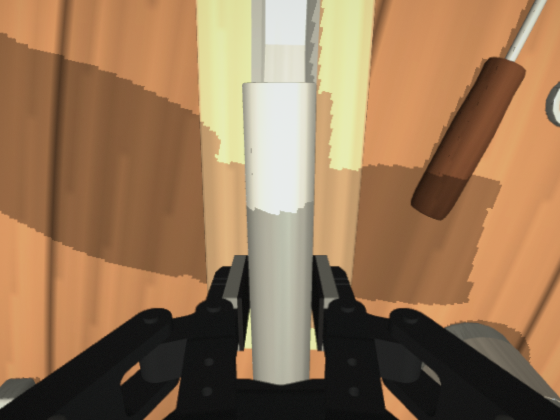

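Emit:
{"fn": "send_rows", "kwargs": {
  "moves": [
    [0,0.006,0.003,-0.4,0,0.8],
    [0,0.005,0.005,0,0,0.6],
    [0,0.001,0.006,0,0,0],
    [0,0,0.006,0,0,0],
    [0,0,0.002,0,0,0],
    [0,0,0,0,0,0]
  ]
}}

```text
time: 19.1
ee_pos: [591.7, -138.0, 41.2]
ee_rot: [0.001, 0.995, 0.101, 0.001]
force: [-0.2, 0.2, -2.7]
opening: 26.5
```

Run:
```python
from h import *
s=manip.state();print(s["opening"],s["force"])
plan([589.4,-135,12],11.75,1)
im=eyes.camera("wrist"); cv2.imwrite("pics/w15.png",im[:,:,::-1])
im=eyes.camera("side"); cv2.imwrite("pics/s15.png",cv2.resize(im[150:270,220:370,::-1],None,fx=5,fy=5,interpolation=cv2.INTER_CUBIC))
```

```text
26.45614949258498 [-0.16533656  0.23373624 -2.67899478]
pos [ 591.7 -138.    41.2] yaw 11.58 d [ -2.3   3.  -29.2] dyaw 0.17 tilt fix [ 0.12 -0.09 -0.  ]
tool disp [-1.7  -3.5  29.15]
[-0.0017, -0.0034, 0.0292, 0, 0, np.float64(-0.17)]
```

View pics/w15.png

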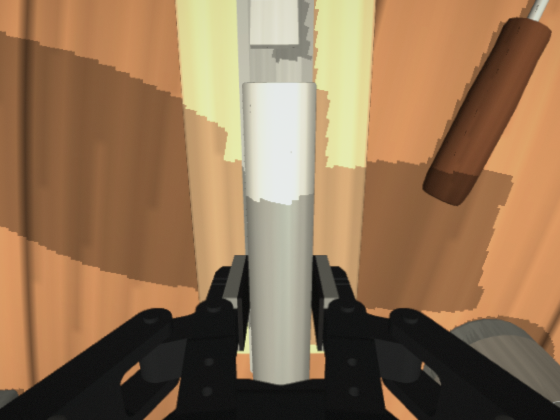

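View pics/s15.png

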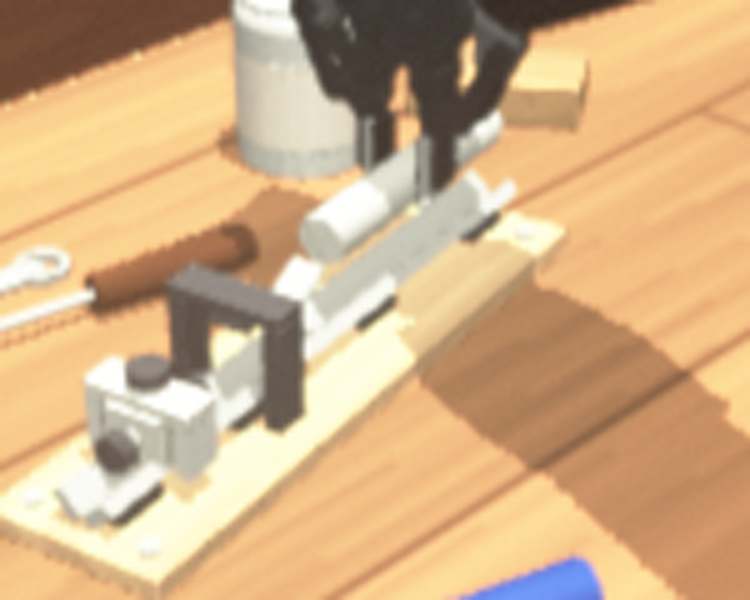

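Emit:
{"fn": "send_rows", "kwargs": {
  "moves": [
    [-0.002,-0.001,0.005,0,0,0],
    [0,0,0.006,0,0,0],
    [0,0,0.006,0,0,0],
    [0,0,0.002,0,0,0],
    [0,0,0,0,0,0],
    [0,0,0,0,0,0]
  ]
}}

```text
time: 19.7
ee_pos: [589.6, -136.9, 20.7]
ee_rot: [0.001, 0.995, 0.101, 0.001]
force: [-0.2, -0.4, -3.7]
opening: 26.2
```

Run:
```python
from h import *
s=manip.state();print(s["opening"],s["force"])
plan([589.4,-135,12],11.75,1)
im=eyes.camera("side"); cv2.imwrite("pics/s16.png",cv2.resize(im[150:270,220:370,::-1],None,fx=5,fy=5,interpolation=cv2.INTER_CUBIC))
im=eyes.camera("wrist"); cv2.imwrite("pics/w16.png",im[:,:,::-1])
```

```text
26.229235447165994 [-0.17960504 -0.43843137 -3.72771725]
pos [ 589.6 -136.9   20.7] yaw 11.62 d [-0.2  1.9 -8.7] dyaw 0.13 tilt fix [ 0.11 -0.12 -0.  ]
tool disp [ 0.21 -1.93  8.73]
[0.0002, -0.0019, 0.0087, 0, 0, np.float64(-0.13)]
```

View pics/s16.png

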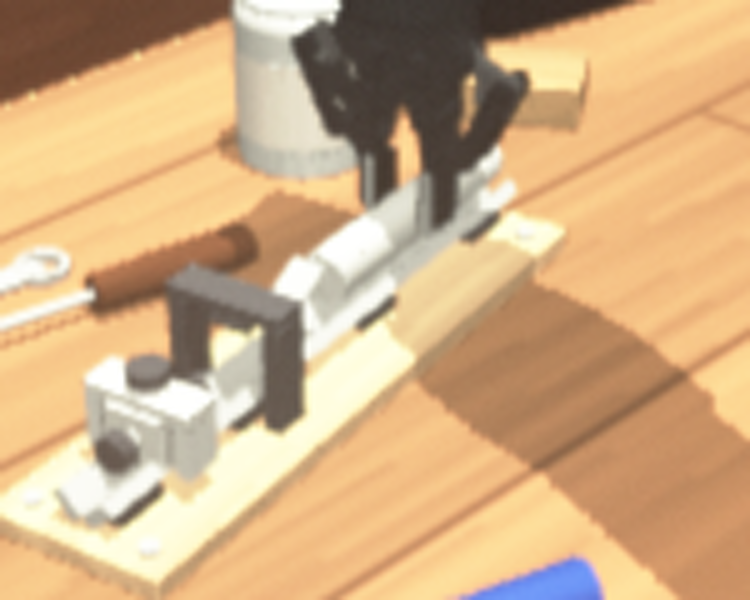

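View pics/w16.png

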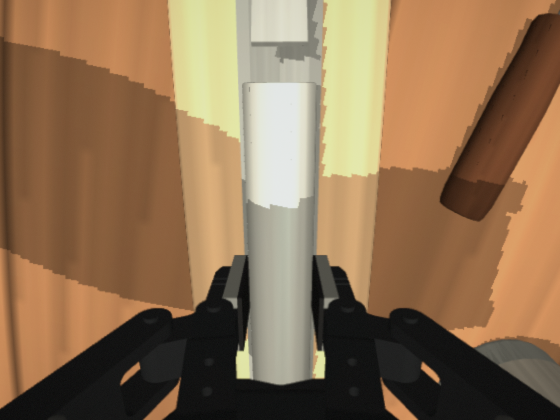

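Emit:
{"fn": "send_rows", "kwargs": {
  "moves": [
    [0,0,0.002,0,0,0],
    [0,0,0.002,0,0,0],
    [0,0,0.001,0,0,0]
  ]
}}

```text
time: 20.05
ee_pos: [590.4, -137.1, 16.4]
ee_rot: [0.001, 0.995, 0.101, 0.002]
force: [0.4, -0.6, -2.3]
opening: 26.1
```

Emit:
{"fn": "send_rows", "kwargs": {
  "moves": [
    [0,0,0.001,0,0,0],
    [0,0,0,0,0,0]
  ]
}}

```text
time: 20.22
ee_pos: [590.4, -137.1, 15.1]
ee_rot: [0.001, 0.995, 0.101, 0.002]
force: [-0.5, -0.6, -3.5]
opening: 26.1
```

Emit:
{"fn": "send_rows", "kwargs": {
  "moves": [
    [0,0,0.0015,0,0,0],
    [0,0,0,0,0,0]
  ]
}}

```text
time: 20.38
ee_pos: [590.4, -137.1, 13.5]
ee_rot: [0.001, 0.995, 0.101, 0.002]
force: [-0.2, -0.3, -2.7]
opening: 26.7
```

Emit:
{"fn": "send_rows", "kwargs": {
  "moves": [
    [0,0,0.001,0,0,0],
    [0,0,0,0,0,0]
  ]
}}

```text
time: 20.55
ee_pos: [590.4, -137.3, 13.4]
ee_rot: [0.001, 0.995, 0.101, 0.002]
force: [-0.4, 1.5, -2.1]
opening: 26.6
```

Emit:
{"fn": "send_rows", "kwargs": {
  "moves": [
    [0,0,0.0015,0,0,0],
    [0,0,0,0,0,0]
  ]
}}

```text
time: 20.72
ee_pos: [590.6, -137.3, 13.6]
ee_rot: [0.002, 0.995, 0.101, 0.003]
force: [-0.4, -0.9, -3.8]
opening: 26.6
```

Emit:
{"fn": "send_rows", "kwargs": {
  "moves": [
    [0,0,0.003,0,0,0],
    [0,0,0,0,0,0]
  ]
}}

```text
time: 20.88
ee_pos: [590.1, -137.6, 12.8]
ee_rot: [0.002, 0.995, 0.101, 0.003]
force: [0.5, -0.1, -3.2]
opening: 25.8
```

Run:
```python
from h import *
s=manip.state();print(s["opening"],s["force"],s["moment"],s["joint_efforts"])
plan([589.4,-135,12],11.75,1)
im=eyes.camera("side"); cv2.imwrite("pics/s17.png",cv2.resize(im[150:250,250:360,::-1],None,fx=6,fy=6,interpolation=cv2.INTER_CUBIC))
im=eyes.camera("wrist"); cv2.imwrite("pics/w17.png",im[:,:,::-1])
print(manip.state()["force"])
```

```text
25.795755815539405 [ 0.45600662 -0.0884902  -3.16742189] [0.00092436 0.05054273 0.03819023] [-7.58019718e-02 -7.78000259e+01 -4.02092367e+00 -1.93315011e+01
  2.65098154e-02  1.24603026e-01 -2.97118456e-02]
pos [ 590.1 -137.6   12.8] yaw 11.57 d [-0.7  2.6 -0.8] dyaw 0.18 tilt fix [ 0.31 -0.27 -0.  ]
tool disp [-0.21 -2.68  0.74]
[-0.0002, -0.0027, 0.0008, 0, 0, np.float64(-0.18)]
[-2.53127219 -0.06548953  6.71604454]
```

View pics/s17.png

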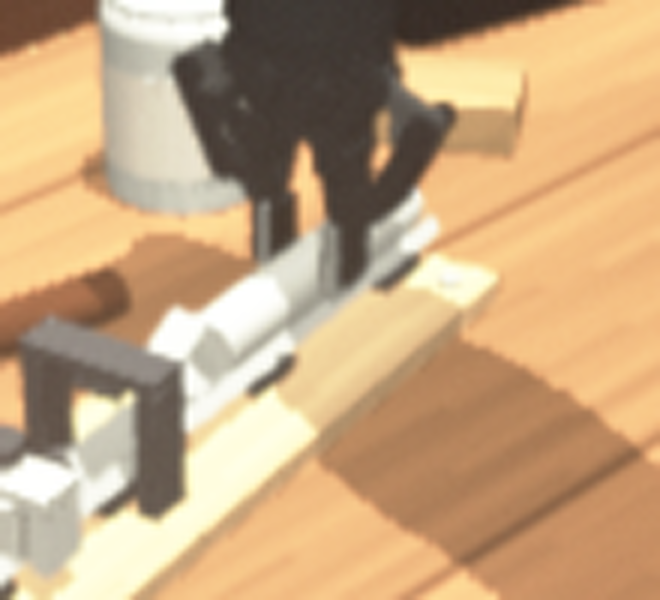

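View pics/w17.png

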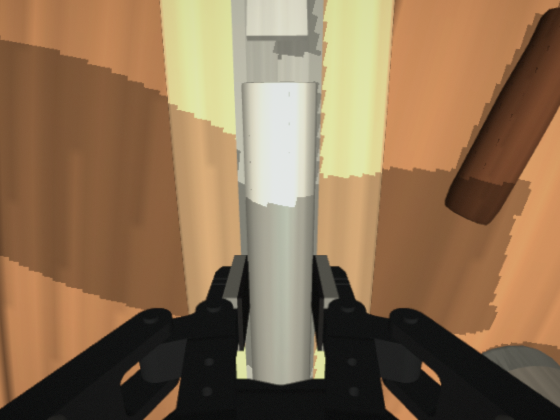

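Emit:
{"fn": "send_rows", "kwargs": {
  "moves": [
    [0,0,0,0,0,0],
    [0,0,0,0,0,0],
    [0,0,0,0,0,0],
    [0,0,0,0,0,0]
  ],
  "gripper": 0.1
}}

```text
time: 21.32
ee_pos: [591.9, -137.5, 12.4]
ee_rot: [0.002, 0.995, 0.101, 0.004]
force: [0.2, -0.5, -0.6]
opening: 47.1
```

Run:
```python
from h import *
s=manip.state();print(s["opening"],s["force"])
im=eyes.camera("side"); cv2.imwrite("pics/s18.png",cv2.resize(im[150:250,250:360,::-1],None,fx=6,fy=6,interpolation=cv2.INTER_CUBIC))
im=eyes.camera("wrist"); cv2.imwrite("pics/w18.png",im[:,:,::-1])
```

```text
47.07798003362543 [ 0.20875766 -0.49022426 -0.56247123]
```

View pics/s18.png

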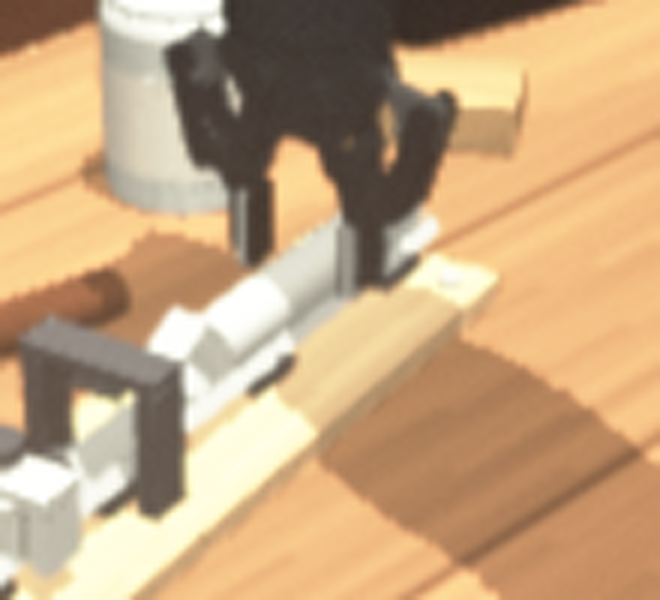

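View pics/w18.png

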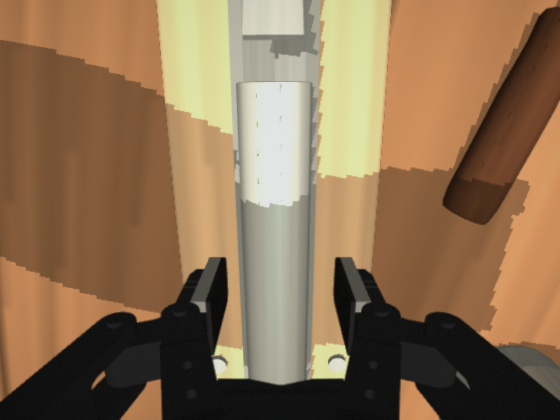

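Emit:
{"fn": "send_rows", "kwargs": {
  "moves": [
    [0,0,-0.015,0.2,-0.2,0],
    [0,0,-0.02,0,0,0],
    [0,0,-0.015,0,0,0],
    [0,0.015,-0.005,0,0,0],
    [0,0.022,0,0,0,0],
    [0,0.022,0,0,0,0],
    [0,0.02,0,0,0,0],
    [0,0.01,0,0,0,0],
    [0,0,0,0,0,0],
    [0,0,0,0,0,0]
  ],
  "gripper": 0.1
}}

```text
time: 22.25
ee_pos: [610.3, -225.2, 69.5]
ee_rot: [-0.0, 0.995, 0.103, 0.002]
force: [-0.1, -0.3, -1.2]
opening: 47.2
```

Run:
```python
from h import *
s=manip.state();print(s["opening"],s["force"])
o=np.array([566.2,-30.8,0]);a=np.radians(101.75);u=np.array([np.cos(a),np.sin(a),0])
p=s["ee_pos"]-o; print("jig x",p@u,"y",-p[0]*u[1]+p[1]*u[0])
plan(o+u*-212+[0,0,16],11.75,1)
i=eyes.camera_info("wrist")
for x in(-185,-188,-191,-195):print(x,proj("wrist",o+u*x+[0,0,56],i))
print(proj("wrist",o+u*-200+[0,0,34],i))
im=eyes.camera("wrist"); cv2.imwrite("pics/w19.png",im[:,:,::-1])
im=eyes.camera("top"); cv2.imwrite("pics/t19.png",cv2.resize(im[140:260,190:390,::-1],None,fx=4,fy=4,interpolation=cv2.INTER_CUBIC))
```

```text
47.247255626002506 [-0.08284833 -0.34362488 -1.17611807]
jig x -199.3652983493291 y -3.624341954261979
pos [ 610.3 -225.2   69.5] yaw 11.8 d [ -1.  -13.1 -53.5] dyaw -0.05 tilt fix [-0.01 -0.19  0.  ]
tool disp [-3.81 12.64 53.5 ]
[-0.0036, 0.0126, 0.0535, 0, 0, np.float64(0.05)]
-185 [274.89124768 214.05970376]
-188 [274.91697211 219.35369162]
-191 [274.9425907  224.59706993]
-195 [274.97658017 231.51006403]
[275.35327658 225.71469968]
```

View pics/w19.png

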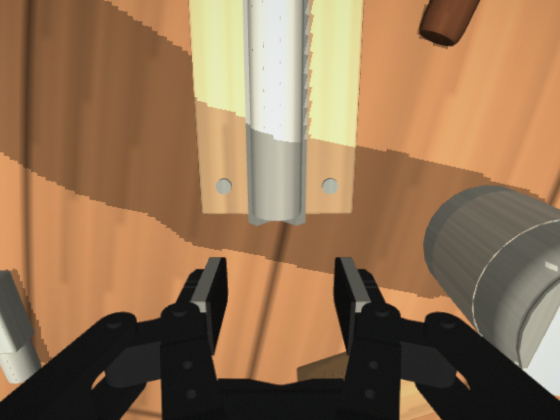

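View pics/t19.png

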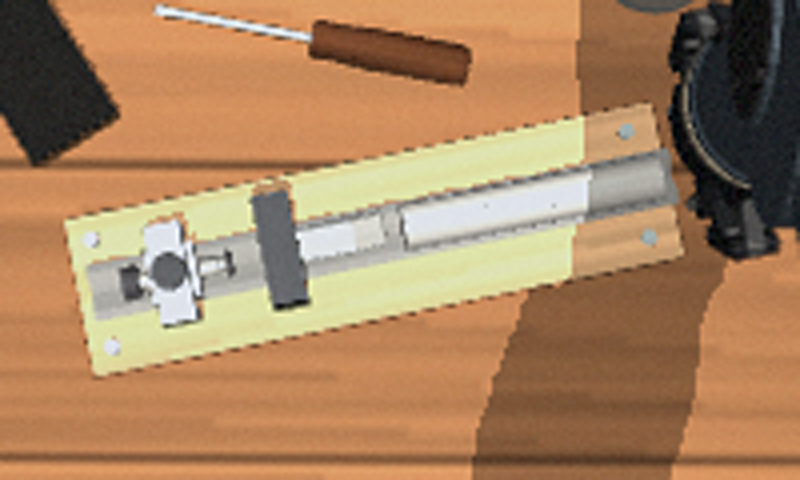

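```bash
python3 - <<'E'
from h import *
i=eyes.camera_info("top")
o=np.array([566.2,-30.8,0]);a=np.radians(101.75);u=np.array([np.cos(a),np.sin(a),0])
def J(x,y,z):
    p=at("top",(x+.5)/4-.5+190,(y+.5)/4-.5+140,z,i)-o; return round(p@u,1),round(-p[0]*u[1]+p[1]*u[0],1)
print("front",J(405,228,45),"cliptip",J(382,230,65),"tip",J(232,262,42),"face",J(200,268,42),"railend",J(674,178,34),"far",J(92,290,34),"bridge",J(308,305,80),J(270,310,80))
E
python3 -c "
from h import *
crop('pics/w19.png',220,150,330,240,7,'pics/w19c.png')"
```

```text
front (np.float64(-30.4), np.float64(1.5)) cliptip (np.float64(-15.6), np.float64(1.7)) tip (np.float64(76.2), np.float64(0.9)) face (np.float64(95.9), np.float64(0.6)) railend (np.float64(-199.6), np.float64(2.7)) far (np.float64(163.3), np.float64(0.1)) bridge (np.float64(36.2), np.float64(37.7)) (np.float64(58.5), np.float64(36.2))
```

View pics/w19c.png

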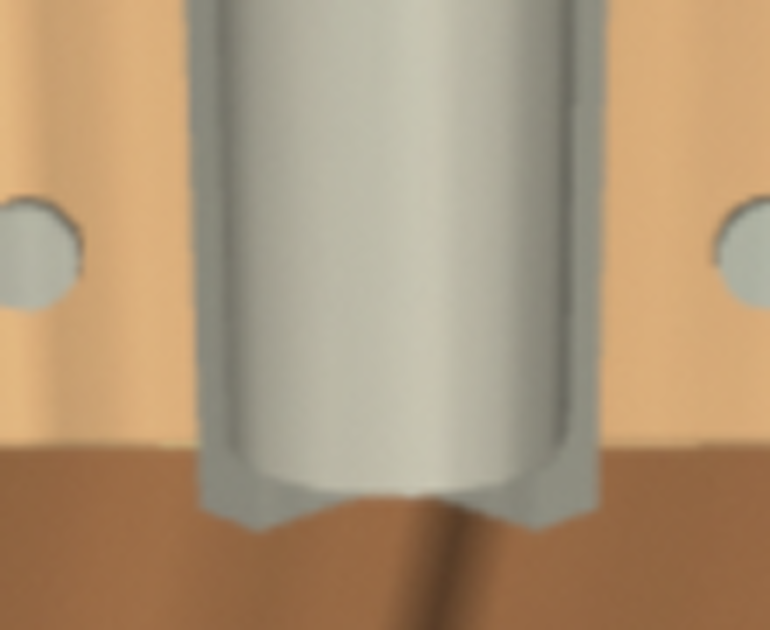

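Emit:
{"fn": "send_rows", "kwargs": {
  "moves": [
    [-0.002,0.008,0.006,0,0,0],
    [-0.001,0.006,0.012,0,0,0],
    [0,0,0.014,0,0,0],
    [0,0,0.01,0,0,0],
    [0,0,0.003,0,0,0],
    [0,0,0,0,0,0],
    [0,0,0,0,0,0]
  ],
  "gripper": -1
}}

```text
time: 22.93
ee_pos: [609.7, -235.3, 19.1]
ee_rot: [-0.002, 0.994, 0.107, 0.001]
force: [-0.2, -0.2, 0.3]
opening: 0.1
```

```bash
cat >> h.py <<'E'
def jig():
    s=manip.state(); o=np.array([566.2,-30.8,0]);a=np.radians(101.75);u=np.array([np.cos(a),np.sin(a),0])
    p=s["ee_pos"]-o; f=s["force"]; print("t",round(s["time"],2),"jig x %.1f y %.1f z %.1f"%(p@u,-p[0]*u[1]+p[1]*u[0],p[2]),"Fx %.1f Fz %.1f"%(f@u,f[2]),"open",round(s["opening"],1))
E
python3 - <<'E'
from h import *
jig(); plan([609.6,-238,17],11.75,1)
im=eyes.camera("side"); cv2.imwrite("pics/s20.png",cv2.resize(im[140:240,270:390,::-1],None,fx=6,fy=6,interpolation=cv2.INTER_CUBIC))
E
```

```text
t 22.93 jig x -209.0 y -0.9 z 19.1 Fx -0.2 Fz 0.3 open 0.1
pos [ 609.7 -235.3   19.1] yaw 12.24 d [-0.1 -2.7 -2.1] dyaw -0.49 tilt fix [-0.18 -0.08  0.  ]
tool disp [-0.66  2.65  2.05]
[-0.0007, 0.0026, 0.0021, 0, 0, np.float64(0.49)]
```

View pics/s20.png

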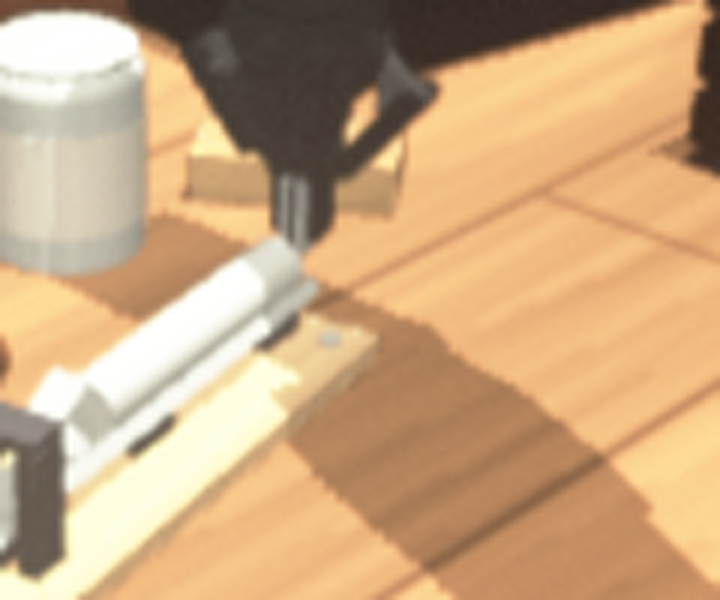

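Emit:
{"fn": "send_rows", "kwargs": {
  "moves": [
    [-0.001,0,0.003,0,0,0.5],
    [0,0,0,0,0,0],
    [0,-0.004,0,0,0,0],
    [0,-0.004,0,0,0,0],
    [0,-0.004,0,0,0,0],
    [0,-0.004,0,0,0,0],
    [0,0,0,0,0,0]
  ]
}}

```text
time: 23.57
ee_pos: [606.5, -219.0, 18.3]
ee_rot: [-0.001, 0.995, 0.102, 0.002]
force: [-0.7, 0.2, -0.0]
opening: -0.1
```

Run:
```python
from h import *
jig(); plan([609.6,-238,17],11.75,1)
```

```text
t 23.57 jig x -192.5 y -1.1 z 18.3 Fx 0.4 Fz -0.0 open -0.1
pos [ 606.5 -219.    18.3] yaw 11.67 d [  3.1 -19.   -1.3] dyaw 0.08 tilt fix [-0.03 -0.27  0.  ]
tool disp [-0.81 19.23  1.29]
[-0.0008, 0.0192, 0.0013, 0, 0, np.float64(-0.08)]
```

Run:
```python
from h import *
im=eyes.camera("wrist"); cv2.imwrite("pics/w21.png",im[:,:,::-1])
im=eyes.camera("side"); cv2.imwrite("pics/s21.png",cv2.resize(im[140:240,270:390,::-1],None,fx=6,fy=6,interpolation=cv2.INTER_CUBIC))
```

```text
(no output)
```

View pics/w21.png

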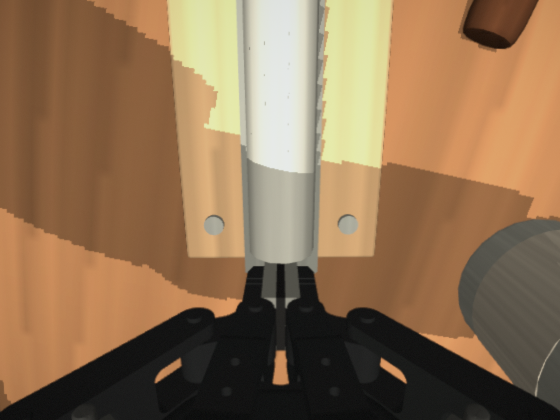

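View pics/s21.png

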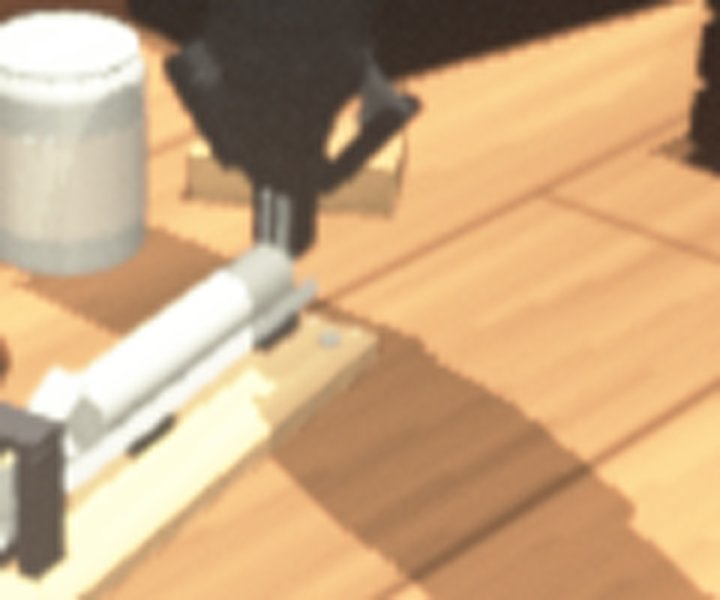

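Emit:
{"fn": "send_rows", "kwargs": {
  "moves": [
    [-0.001,-0.005,0.002,0,0,0],
    [0,-0.006,0,0,0,0],
    [0,-0.006,0,0,0,0],
    [0,-0.006,0,0,0,0],
    [0,-0.006,0,0,0,0],
    [0,-0.006,0,0,0,0]
  ]
}}

```text
time: 24.17
ee_pos: [599.5, -189.2, 16.9]
ee_rot: [0.003, 0.995, 0.099, 0.004]
force: [2.3, -3.0, -0.5]
opening: -0.1
```

Run:
```python
from h import *
jig(); plan([609.6,-238,17],11.75,1)
```

```text
t 24.17 jig x -161.9 y -0.3 z 16.9 Fx -3.4 Fz -0.5 open -0.1
pos [ 599.5 -189.2   16.9] yaw 11.35 d [ 10.1 -48.8   0.1] dyaw 0.4 tilt fix [ 0.38 -0.44 -0.  ]
tool disp [ 0.33 49.81  0.24]
[0.0003, 0.0498, -0.0001, 0, 0, np.float64(-0.4)]
```

Emit:
{"fn": "send_rows", "kwargs": {
  "moves": [
    [0,-0.005,0,0.3,-0.3,-0.3],
    [0,-0.006,0,0,0,0],
    [0,-0.006,0,0,0,0],
    [0,-0.006,0,0,0,0],
    [0,-0.005,0,0,0,0]
  ]
}}

```text
time: 24.58
ee_pos: [593.1, -159.2, 16.8]
ee_rot: [0.001, 0.995, 0.102, 0.001]
force: [1.6, -4.1, 0.3]
opening: -0.1
```

Run:
```python
from h import *
jig(); plan([609.6,-238,17],11.75,1)
im=eyes.camera("wrist"); cv2.imwrite("pics/w22.png",im[:,:,::-1])
im=eyes.camera("side"); cv2.imwrite("pics/s22.png",cv2.resize(im[160:270,220:350,::-1],None,fx=6,fy=5,interpolation=cv2.INTER_CUBIC))
```

```text
t 24.58 jig x -131.2 y -0.2 z 16.8 Fx -4.4 Fz 0.3 open -0.1
pos [ 593.1 -159.2   16.8] yaw 11.68 d [ 16.5 -78.8   0.2] dyaw 0.07 tilt fix [ 0.1  -0.09 -0.  ]
tool disp [ 1.800e-01  8.047e+01 -5.000e-02]
[0.0002, 0.0805, -0.0002, 0, 0, np.float64(-0.07)]
```

View pics/w22.png

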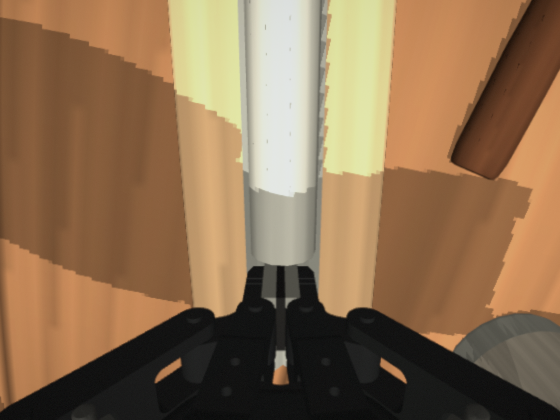

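View pics/s22.png

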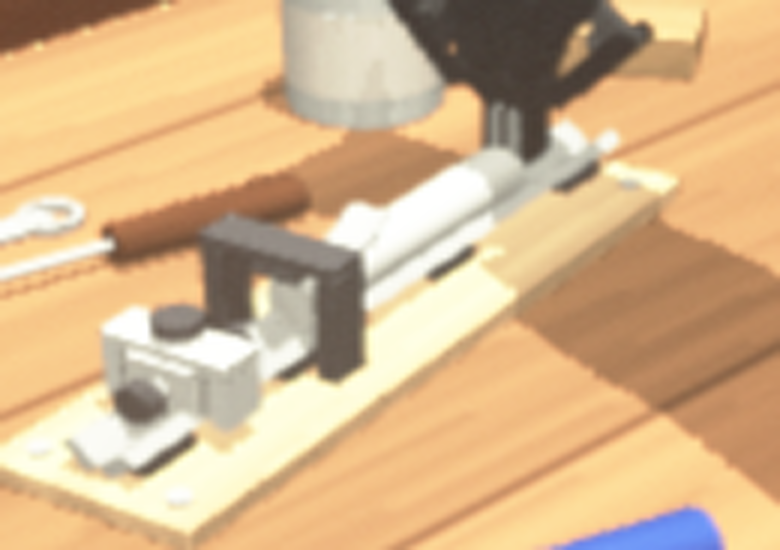

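Emit:
{"fn": "send_rows", "kwargs": {
  "moves": [
    [0,-0.005,0,0,0,0],
    [0,-0.005,0,0,0,0],
    [0,-0.004,0,0,0,0],
    [0,-0.003,0,0,0,0],
    [0,-0.002,0,0,0,0]
  ]
}}

```text
time: 25.1
ee_pos: [588.7, -139.1, 16.8]
ee_rot: [0.001, 0.995, 0.102, 0.001]
force: [0.7, -3.8, -0.5]
opening: -0.3
```

Run:
```python
from h import *
jig(); plan([609.6,-238,17],11.75,1)
im=eyes.camera("top"); cv2.imwrite("pics/t23.png",cv2.resize(im[170:230,205:305,::-1],None,fx=7,fy=7,interpolation=cv2.INTER_CUBIC))
```

```text
t 25.1 jig x -110.6 y 0.0 z 16.8 Fx -3.9 Fz -0.5 open -0.3
pos [ 588.7 -139.1   16.8] yaw 11.69 d [ 20.9 -98.9   0.2] dyaw 0.06 tilt fix [ 0.1  -0.06 -0.  ]
tool disp [ 4.1000e-01  1.0107e+02 -6.0000e-02]
[0.0004, 0.1011, -0.0002, 0, 0, np.float64(-0.06)]
```

View pics/t23.png

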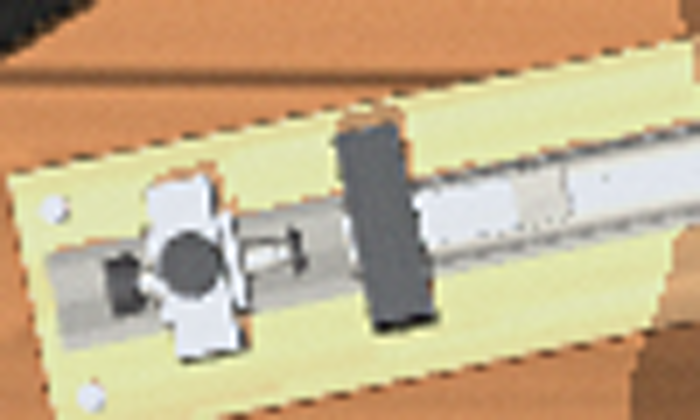

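Emit:
{"fn": "send_rows", "kwargs": {
  "moves": [
    [0,-0.003,0,0,0,0],
    [0,-0.003,0,0,0,0],
    [0,-0.003,0,0,0,0],
    [0,-0.002,0,0,0,0]
  ]
}}

```text
time: 25.48
ee_pos: [586.4, -127.8, 16.8]
ee_rot: [0.001, 0.995, 0.102, 0.001]
force: [1.0, -4.2, -0.4]
opening: -0.4
```

Run:
```python
from h import *
jig()
```

```text
t 25.48 jig x -99.1 y -0.0 z 16.8 Fx -4.3 Fz -0.4 open -0.4
```

Emit:
{"fn": "send_rows", "kwargs": {
  "moves": [
    [0,-0.0015,0,0,0,0],
    [0,-0.0015,0,0,0,0]
  ]
}}

```text
time: 25.65
ee_pos: [585.6, -124.5, 16.8]
ee_rot: [0.001, 0.995, 0.102, 0.001]
force: [1.5, -4.6, -0.8]
opening: -0.2
```

Emit:
{"fn": "send_rows", "kwargs": {
  "moves": [
    [0,-0.0015,0,0,0,0]
  ]
}}

```text
time: 25.73
ee_pos: [585.3, -122.8, 16.8]
ee_rot: [0.001, 0.995, 0.102, 0.001]
force: [0.9, -3.7, -0.5]
opening: 0.0
```

Emit:
{"fn": "send_rows", "kwargs": {
  "moves": [
    [0,-0.0015,0,0,0,0]
  ]
}}

```text
time: 25.82
ee_pos: [585.0, -121.4, 16.7]
ee_rot: [0.001, 0.995, 0.102, 0.001]
force: [1.6, -4.9, 0.2]
opening: -0.1
```

Emit:
{"fn": "send_rows", "kwargs": {
  "moves": [
    [0,-0.001,0,0,0,0]
  ]
}}

```text
time: 25.9
ee_pos: [584.8, -120.3, 16.8]
ee_rot: [0.001, 0.995, 0.102, 0.001]
force: [1.0, -5.5, -1.1]
opening: 0.1
```

Emit:
{"fn": "send_rows", "kwargs": {
  "moves": [
    [0,-0.001,0,0,0,0]
  ]
}}

```text
time: 25.98
ee_pos: [584.6, -119.4, 16.8]
ee_rot: [0.001, 0.995, 0.101, 0.001]
force: [1.4, -5.4, -1.6]
opening: 0.3
```

Run:
```python
from h import *
jig()
im=eyes.camera("top"); cv2.imwrite("pics/t24.png",cv2.resize(im[170:230,205:305,::-1],None,fx=7,fy=7,interpolation=cv2.INTER_CUBIC))
jig()
```

```text
t 25.98 jig x -90.5 y 0.0 z 16.8 Fx -5.6 Fz -1.6 open 0.3
t 26.03 jig x -90.2 y 0.1 z 16.8 Fx -4.7 Fz -0.7 open -0.1
```

View pics/t24.png

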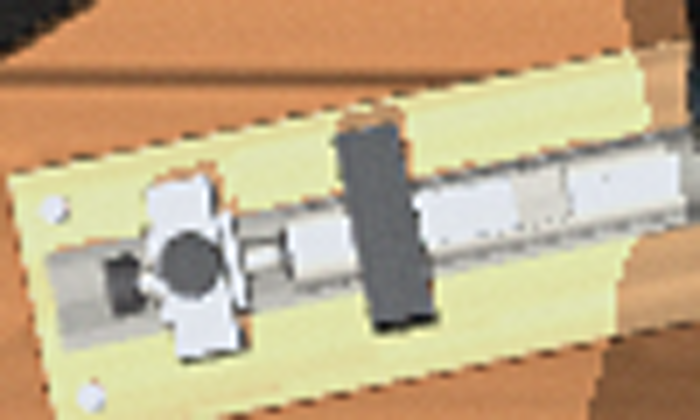

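Emit:
{"fn": "send_rows", "kwargs": {
  "moves": [
    [0,-0.001,0,0,0,0]
  ]
}}

```text
time: 26.12
ee_pos: [584.4, -118.5, 16.8]
ee_rot: [0.001, 0.995, 0.101, 0.001]
force: [1.4, -4.4, -0.6]
opening: -0.3
```

Emit:
{"fn": "send_rows", "kwargs": {
  "moves": [
    [0,-0.0008,0,0,0,0]
  ]
}}

```text
time: 26.2
ee_pos: [584.3, -117.8, 16.8]
ee_rot: [0.001, 0.995, 0.101, 0.001]
force: [1.8, -5.6, -0.2]
opening: 0.1
```

Emit:
{"fn": "send_rows", "kwargs": {
  "moves": [
    [0,-0.0008,0,0,0,0]
  ]
}}

```text
time: 26.28
ee_pos: [584.2, -117.6, 16.8]
ee_rot: [0.002, 0.995, 0.101, 0.001]
force: [2.2, -6.6, -0.7]
opening: -0.2
```

Emit:
{"fn": "send_rows", "kwargs": {
  "moves": [
    [0,-0.0008,0,0,0,0]
  ]
}}

```text
time: 26.37
ee_pos: [584.2, -117.5, 16.8]
ee_rot: [0.002, 0.995, 0.101, 0.001]
force: [2.6, -6.7, -1.9]
opening: -0.3
```

Emit:
{"fn": "send_rows", "kwargs": {
  "moves": [
    [0,-0.0008,0,0,0,0]
  ]
}}

```text
time: 26.45
ee_pos: [584.2, -117.6, 16.9]
ee_rot: [0.003, 0.995, 0.1, 0.001]
force: [2.5, -6.5, -1.1]
opening: -0.1
```

Emit:
{"fn": "send_rows", "kwargs": {
  "moves": [
    [0,-0.0015,0,0,0,0]
  ]
}}

```text
time: 26.53
ee_pos: [584.1, -117.4, 16.9]
ee_rot: [0.003, 0.995, 0.1, 0.001]
force: [2.3, -9.3, -2.0]
opening: 0.2
```

Run:
```python
from h import *
jig()
im=eyes.camera("top"); cv2.imwrite("pics/t25.png",cv2.resize(im[170:230,205:305,::-1],None,fx=7,fy=7,interpolation=cv2.INTER_CUBIC))
jig()
im=eyes.camera("side"); cv2.imwrite("pics/s25.png",cv2.resize(im[190:270,220:320,::-1],None,fx=7,fy=7,interpolation=cv2.INTER_CUBIC))
jig()
```

```text
t 26.53 jig x -88.4 y 0.1 z 16.9 Fx -9.5 Fz -2.0 open 0.2
t 26.58 jig x -88.4 y 0.1 z 16.9 Fx -8.2 Fz -1.1 open -0.1
t 26.63 jig x -88.4 y 0.1 z 16.9 Fx -8.2 Fz -1.1 open 0.1
```

View pics/t25.png

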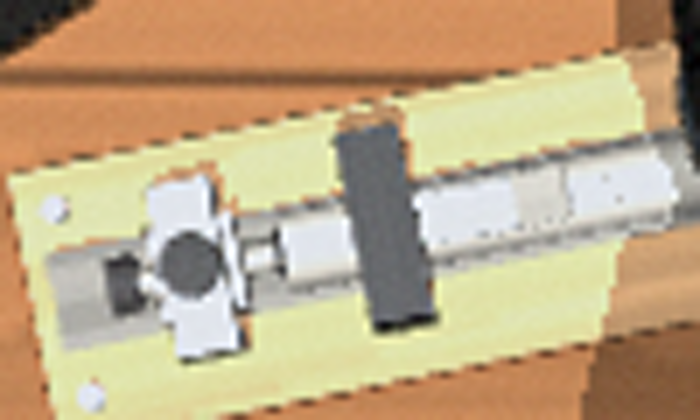

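View pics/s25.png

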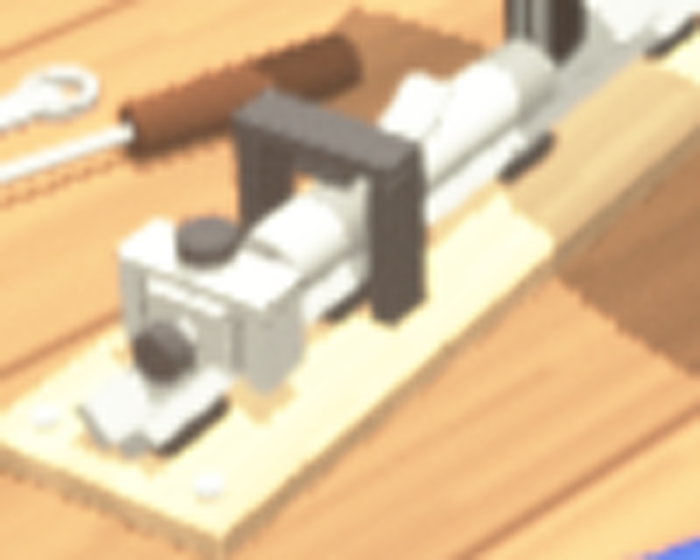

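Emit:
{"fn": "send_rows", "kwargs": {
  "moves": [
    [0,-0.0022,0,0,0,0]
  ]
}}

```text
time: 26.72
ee_pos: [583.9, -117.2, 17.0]
ee_rot: [0.004, 0.995, 0.099, 0.001]
force: [3.3, -12.2, -0.9]
opening: 0.2
```

Emit:
{"fn": "send_rows", "kwargs": {
  "moves": [
    [0,-0.0025,0,0,0,0]
  ]
}}

```text
time: 26.8
ee_pos: [583.9, -117.1, 17.1]
ee_rot: [0.005, 0.995, 0.098, 0.002]
force: [3.7, -12.0, -1.3]
opening: -0.2
```

Emit:
{"fn": "send_rows", "kwargs": {
  "moves": [
    [0,0.002,0,0,0,0],
    [0,0.006,0,0,0,0],
    [0,0.012,0,0,0,0],
    [0,0.012,0,0,0,0],
    [0,0.005,-0.01,0,0,0],
    [0,0.01,-0.02,0,0,0],
    [0,0.01,-0.03,0,0,0],
    [0,0.01,-0.03,0,0,0],
    [0,0,-0.02,0,0,0],
    [0,0,0,0,0,0],
    [0,0,0,0,0,0]
  ]
}}

```text
time: 27.72
ee_pos: [595.7, -186.3, 134.6]
ee_rot: [0.002, 0.995, 0.098, -0.0]
force: [-0.2, 0.5, -0.0]
opening: 0.0
```

Run:
```python
from h import *
jig()
im=eyes.camera("top"); cv2.imwrite("pics/t26.png",cv2.resize(im[170:230,205:305,::-1],None,fx=7,fy=7,interpolation=cv2.INTER_CUBIC)); cv2.imwrite("pics/t26f.png",im[:,:,::-1])
im=eyes.camera("side"); cv2.imwrite("pics/s26.png",im[:,:,::-1])
a=cv2.imread("pics/t25.png").astype(int);b=cv2.imread("pics/t26.png").astype(int); print(np.abs(a-b)[:, :330].mean())
```

```text
t 27.72 jig x -158.2 y 2.8 z 134.6 Fx 0.6 Fz -0.0 open 0.0
1.9675228475228475
```

View pics/t26.png

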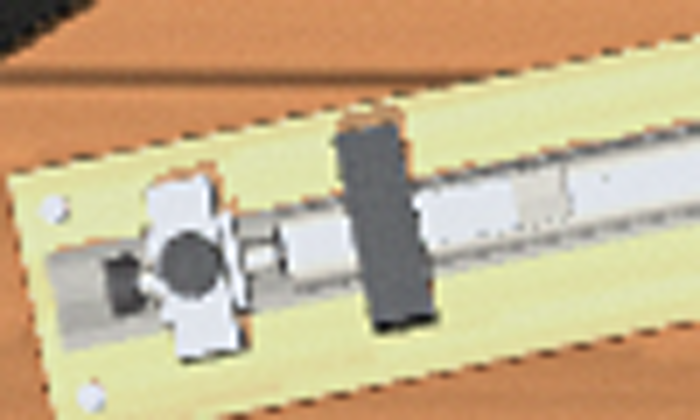

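View pics/s26.png

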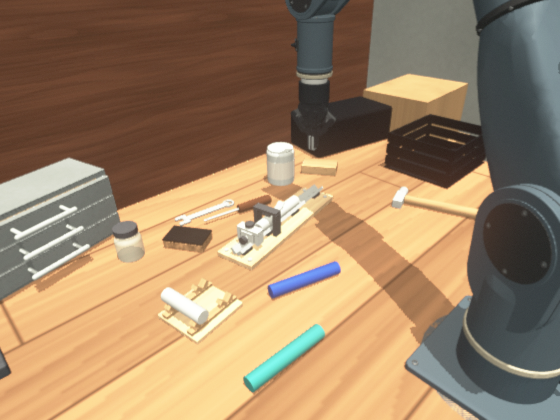

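View pics/t26f.png

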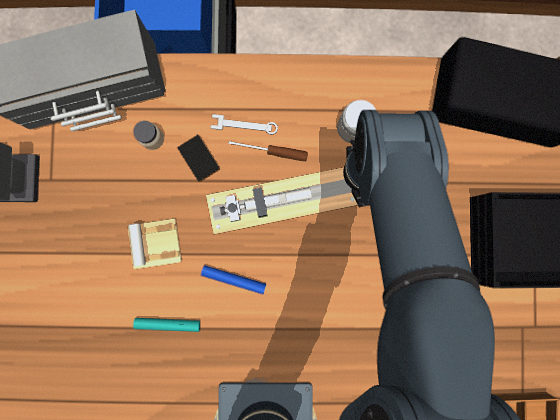

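```bash
python3 -c "
from workcell import manip
print(manip.hand_in())"
```

```text
the job is handed in; nothing more can be done
None
```

The 160 mm silver bar is in the V-groove, under the clip and against the length stop, and I handed the job in at about 28 s.

**Grasp:** The first grip slipped off the top of the bar, because the fingertips sit about 20 mm behind the stated tool point. I then gripped it lower and carried it to the jig, but the fingers would have hit the rail's edges before the bar was seated. I put the bar back in the rack, gripped it higher and laid it in the groove in front of the clip, with its end at about jig x = -30 mm.

**Push:** I pushed on the bar's rear end with the fingers shut. Drag was about 4 N until the bar met the tip. The bar end then went about 5 mm further and stopped dead, and the force rose to about 12.5 N with only a few tenths of a millimetre of movement. That is below the 22 N at which the block slips.

**Last checks:**
- After I backed off, the top camera showed the bar end where it was when pressed home, and the stop block where it was before contact.
- The robot was clear, reading about 0 N.
- The short bar and the other visible things looked untouched.
- The tip's travel was judged only from the pictures and the feel of solid contact; I had no direct reading of it.

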